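# Show a carved jade plaque on the viewing light box

## Robot

A 6-joint arm with a two-finger parallel gripper is mounted at the origin on the work surface. World frame = base frame: x ahead of the robot, y to its left, z up, the work surface at z = 0. Lengths are in mm, angles in degrees, forces in N, time in s.
With the tool pointing down it reaches from about 275 to 775 mm from the base axis. Payload 14.6 kg.
Tool frame: the origin (TCP) lies on the centre line of the jaws, within the pads' length; the fingertips stand 17 mm ahead of it and the grasp point (between the pads) lies 2 mm behind it; x points along the fingers, y is the direction in which the jaws open and shut, and the axes are right-handed (so a half turn about x gives the same grasp; the last joint's range is limited). The gripper opens to 85 mm and grips with 20 to 120 N. Pads are 22 mm wide; open, the fingers measure 114 mm over their backs; the gripper's body (76 mm by 85 mm) begins 54 mm behind the grasp point. The pads swing forward as they close: fully open they stand 13 mm farther back than shut.
Start: joints at [59.8, 15.075, -2.767, 72.158, 0, 81.102], TCP at [190.734, 489.131, 248.278] pointing down, gripper open.
Joint ranges: [-151.79, 151.79], [-50.71, 97.33], [-67.44, 78.34], [-121.81, 120.89], [-77.56, 73.72], [-180, 180]. Speed limits (degrees/s): [108.29, 108.29, 147.25, 159.86, 180, 180].

## Interface

Orientations are given as a 3x3 rotation matrix whose columns are the frame's x, y, z axes.
In Python, from station import arm gives the robot as it stands.
- The arm moves only by the tool play_rows, never from a script. Its argument "commands" is a list of rows, each a list of 7 numbers: the shift along the tool's x, y, z normalised to -1 to 1, where 1 is 0.02 m, then the turn, a rotation vector about the tool's x, y, z normalised to -1 to 1, where 1 is 0.08 rad, then the closure, from 0 (fully open) to 1 (shut). In form: [[dx, dy, dz, rx, ry, rz, grip], ...]. A call has exactly 5 rows; each row shifts and turns the commanded pose from where the row before left it, along the tool's axes as they then stand; what a row does not reach is not made up. A row lasts 1/12 s, in which the tool goes at most 41.7 mm and 7.16 degrees, less where a joint would pass 70% of its speed; a pose out of reach is approached as far as the arm can. A call with a number of a shift or a turn outside -1 to 1 is refused whole. A call with a gripper value outside its range is refused whole. The fingers move at their own pace and stop on an object; "force" is the grip in N (left out, the last holds). Time passes only in rows, so rows that do not move let the fingers close, or fill a call up. It gives the time, the measured TCP pose, the force and the opening at its end, in the units of the state.
- arm.read_state(): the state, without advancing time (a new reading comes with each control period).
- arm.get_image(name): name is "scene" or "top"; returns the picture (480x640x3 uint8, red, green, blue); there is no depth.
- arm.calibration(name): a dict with "fx", "fy", "cx", "cy" (pixels), "cam_to_world" (4x4, takes a point from camera to world coordinates). Camera axes: x right, y down, z forward; pixel columns grow to the right and rows downward; lengths in mm; the calibration is good to about 2 mm. A picture is of the moment at which its call begins. calibration takes no time and is no camera call.
- arm.hand_in(): hands the job in, once; it reports no verdict.
The state is a dict: "time_s": time; "q": joint angles; "joint_velocities": joint speeds; "joint_torque": joint torques, N m; "position": TCP position; "orientation": TCP orientation; "wrist_force": force on the tool from outside, world axes, zero at the start; "ft_torque": the same for the moment, N m; "gripper_width": finger opening in mm.
Only numpy, scipy, OpenCV 4.12 (cv2) and the standard library are available. Lean on these libraries where they do the work, as an engineer would, in place of code of your own. Each camera call takes 0.05 s, during which the arm holds its last target.

## Task

Take the rectangular carved plaque off its easel and lay it gently, carved face up, in the recess of the light box, flat on the window. Then switch the lamp on with the round power key and, once that key is back up, press the brighter key, the triangle that points towards the recess. Leave the middle key unpressed and the other goods on the counter where they are.

Things in the scene. Friction and masses are not known exactly. Their poses are not given: they have to be found in the camera images.
- plaque: Rectangular jade plaque 96 (x) x 64 (y) x 15 mm (z), 0.23 kg. Plain flat back; carved face with raised 6 mm border, central rosette, corner scrolls. Origin: centre of the plain back; z points out of the carved face; both ends alike. It starts on the easel, reclined 30 degrees from upright, carved face out, x pointing down to the ledge, z pointing 30 degrees above the easel's x.
- easel: Small dark wooden easel, fixed. Origin: on the counter beneath; x = the level direction it faces (away from the robot). Ledge and rest are 44 mm wide, so the plaque's long side edges are free. The plaque's lower back edge is 26 mm above the counter; a lip rises 6 mm in front of its foot with 8 mm of slack; a rear prop reaches 79 mm behind the origin.
- disc_stand: Bystander: round jade disc (86 mm across, with a hole) fixed upright in a dark wooden foot 50 x 85 mm, 103 mm tall over all, fixed to the counter. Origin under its centre. It and the easel can swap places.
- lightbox: Viewing light box, flat aluminium case 210 mm long (its x) x 170 mm wide (its y), deck 32 mm above the counter, fixed. Origin: under its centre; the black key panel is at its -x end (towards the robot), the recess at the +x end.
- recess (a point): Centre of the floor of the light box's rectangular recess, axes as the light box: 102 mm (x) x 70 mm (y), 8 mm deep; floor (white window) 24 mm above the counter. Midway along each long side is a finger cut-out 64 mm long in x, out to 67 mm from the centre line, as deep as the recess, so fingers can hold the plaque by its long sides all the way down.
- key_power (a joint): Travel of the power key, m: 0 = up, 0.005 = fully down. Sprung, 4.5 N fully down; it comes back when let go.
- key_power_top (a point): Centre of the top of the power key: the round key, 28 mm across, at the +y end of the key row; top 10 mm above the deck.
- key_down (a joint): Travel of the dimmer key (not to be pressed), m: 0 = up, 0.005 = fully down; sprung like the others.
- key_down_top (a point): Centre of the top of the dimmer key: the middle key of the row, a triangle 31 mm a side pointing at the light box's near (-x) edge; top 10 mm above the deck, 52 mm from each neighbour.
- key_up (a joint): Travel of the brighter key, m: 0 = up, 0.005 = fully down. Sprung, 4.5 N fully down; it comes back when let go.
- key_up_top (a point): Centre of the top of the brighter key: at the -y end of the row, a triangle 31 mm a side pointing towards the recess (+x of the light box); top 10 mm above the deck.
- bangle_a: Bystander: loose white-green jade bangle lying flat, 78 mm across, 11 mm high; origin under its centre.
- bangle_b: Bystander: loose green jade bangle lying flat, 75 mm across, 13 mm high; origin under its centre.
- torch: Bystander: loose dark steel pocket torch lying along its x, 120 mm long, 32 mm across the head; origin under its middle.
- gift_box: Bystander: loose closed gift box, 99 x 99 x 40 mm, blue lid; origin under its centre.
- loupe: Bystander: loose black loupe, 38 mm across, 26 mm high, with a flat steel handle along its x; origin under the lens.
Not all that is in view belongs to the job. What is shaped like the plaque but purple is not meant.

How it is judged (in metres and radians):
On the way, in this order (a step that is already met when the one before it is completed fails the run):
1. the plaque lies carved face up, flat on the floor of the recess, let go (z of plaque in the frame of recess between -0.0025 and 0.0025 m and x of plaque in the frame of recess between -0.007 and 0.007 m and y of plaque in the frame of recess between -0.007 and 0.007 m and angle between plaque's own z axis and vertical below 0.07 rad and contact force between plaque and the fingers below 0.3 N), for 0.3 s.
2. the power key is pressed down while the plaque lies in the recess and the other keys are up (z of plaque in the frame of recess between -0.0025 and 0.0025 m and x of plaque in the frame of recess between -0.007 and 0.007 m and y of plaque in the frame of recess between -0.007 and 0.007 m and angle between plaque's own z axis and vertical below 0.07 rad and value of joint key_power above 0.0035 m and value of joint each of key_up, key_down below 0.0015 m), for 0.05 s.
3. then, with the power key back up, the brighter key is pressed down (z of plaque in the frame of recess between -0.0025 and 0.0025 m and x of plaque in the frame of recess between -0.007 and 0.007 m and y of plaque in the frame of recess between -0.007 and 0.007 m and angle between plaque's own z axis and vertical below 0.07 rad and value of joint key_up above 0.0035 m and value of joint each of key_power, key_down below 0.0015 m), for 0.05 s.
At the end, for the whole second after the job is handed in: The plaque lies released and at rest in the recess: carved face up within 0.07 rad, back within 2.5 mm of the recess floor, centre within 7 mm of the recess centre in x and y. All three keys are back up (within 1.5 mm), after power and then brighter were pressed over 3.5 mm down (all of step 1 and linear speed of plaque below 0.01 m/s and angular speed of plaque below 0.1 rad/s and value of joint each of key_power, key_up, key_down below 0.0015 m); the robot touches nothing.
It fails at once if the middle (dimmer) key is pressed (value of joint key_down above 0.0025 m).
It fails at once if the plaque is dropped (falls free of the fingers at over 0.6 m/s, a fall of about 2 cm) (contact force between plaque and the fingers below 0.3 N and linear speed of plaque above 0.6 m/s).
It fails at once if the plaque is banged or forced onto the light box (over 60 N) (contact force between plaque and lightbox above 60 N).
It fails at once if another article on the counter is pushed more than 30 mm (distance of any of bangle_a, bangle_b, torch, gift_box, loupe from where it was at the start of the episode above 0.03 m).
It also fails if it takes over 56 s, if anything falls off the work surface, if the arm or the gripper's body presses on something with over 40 N, if the wrist force passes 120 N, or if a joint passes its speed limit or range.

## Working session

There is one attempt and no reset: what is moved stays moved. The work goes in short steps, Python scripts to look and compute and a tool call to move; the robot and the scene stay as the last step left them, time stands still between calls to the robot, and variables do not carry over. Pictures are saved under pics/ and viewed, and the job is handed in when it is done.

Besides the shell and the picture viewer there is one more tool, called after "Emit:" as name(argument=value, ...) on one line, values as JSON. play_rows: Moves the arm, as the interface text tells. Its arguments: {"type":"object","properties":{"commands":{"type":"array","items":{"type":"array","items":{"type":"number","minimum":-1,"maximum":1}}},"force":{"type":"number"}},"required":["commands"]}

```bash
ls; mkdir -p pics
python3 - <<'E'
from station import arm
import cv2,json
for n in("scene","top"):
    im=arm.get_image(n); cv2.imwrite(f"pics/{n}0.png",im[:,:,::-1])
    c=arm.calibration(n); print(n,c)
print(arm.read_state())
E
```

```text
pics
scene {'fx': 540.5035714171078, 'fy': 540.5035714171078, 'cx': 323.4693011986929, 'cy': 237.49240497434798, 'cam_to_world': array([[ 6.65556814e-01,  3.98687177e-01, -6.30937922e-01,
         1.29720645e+03],
       [ 7.46347126e-01, -3.55878794e-01,  5.62419996e-01,
        -5.44416946e+02],
       [-3.07786060e-04, -8.45221166e-01, -5.34416585e-01,
         7.18104483e+02],
       [ 0.00000000e+00,  0.00000000e+00,  0.00000000e+00,
         1.00000000e+00]])}
top {'fx': 448.27270502797717, 'fy': 448.27270502797717, 'cx': 315.8275174419781, 'cy': 241.407506372531, 'cam_to_world': array([[ 7.23936521e-02, -9.69752181e-01,  2.33109129e-01,
         3.55439111e+02],
       [-9.97367379e-01, -6.94084986e-02,  2.09945623e-02,
         1.12186364e+02],
       [-4.17976798e-03, -2.34015314e-01, -9.72223926e-01,
         9.47474193e+02],
       [ 0.00000000e+00,  0.00000000e+00,  0.00000000e+00,
         1.00000000e+00]])}
{'time_s': 0.1, 'q': array([ 5.97995703e+01,  1.50968422e+01, -2.79803602e+00,  7.21563158e+01,
        1.26887840e-03,  8.11011577e+01]), 'joint_velocities': array([ 0.05774938, -0.00513892,  0.09181999, -0.04521108, -0.11062027,
       -0.00150219]), 'joint_torque': array([ 3.98187723e-03, -6.38577819e+01,  3.85063004e+01,  1.00250565e-02,
       -6.15553517e-05, -1.46869695e-05]), 'position': array([190.62600146, 488.95736482, 247.87978197]), 'orientation': array([[-4.68596000e-04,  3.63276847e-01,  9.31681122e-01],
       [-7.61088921e-04,  9.31680825e-01, -3.63277114e-01],
       [-9.99999601e-01, -8.79322382e-04, -1.60095925e-04]]), 'wrist_force': array([ 0.55378428, -0.60833769,  0.34463193]), 'ft_torque': array([-0.00995815, -0.00658287, -0.04961863]), 'gripper_width': 85.424144583585}
```

View pics/scene0.png

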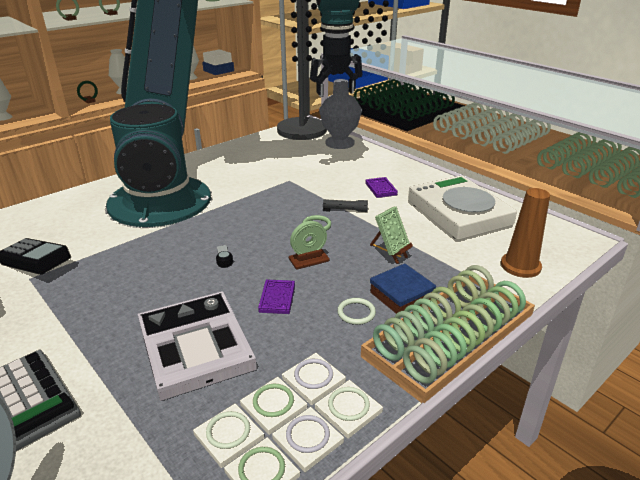

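View pics/top0.png

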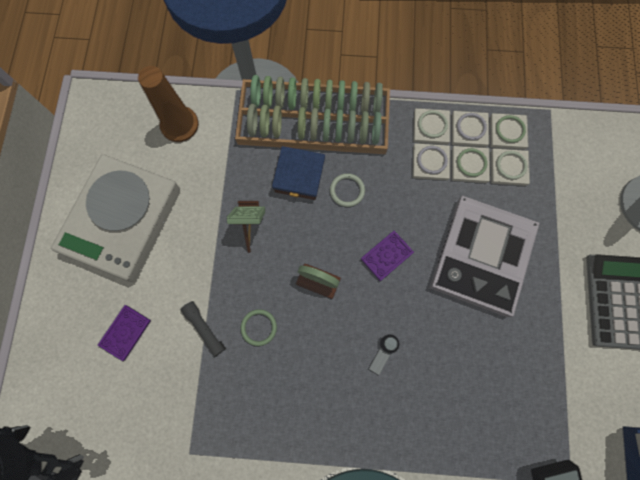

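Candidates for the plaque are:
- The green rectangular one on the easel, at scene (393,232) and top (246,214).
- The purple look-alikes, at scene (277,296) and (381,187), top (387,256) and (125,332).
- The round disc on its stand, at scene (308,240) and top (320,278).

I choose the green one and check it in crops.

Run:
```python
import cv2
def crop(src,x,y,w,h,s,out):
    im=cv2.imread(src)[y:y+h,x:x+w]; im=cv2.resize(im,None,fx=s,fy=s,interpolation=cv2.INTER_CUBIC)
    for i in range(0,w,10): cv2.line(im,(i*s,0),(i*s,6 if i%50 else 14),(0,0,255),1)
    for i in range(0,h,10): cv2.line(im,(0,i*s),(6 if i%50 else 14,i*s),(0,0,255),1)
    cv2.imwrite(out,im)
crop("pics/scene0.png",350,190,80,80,7,"pics/c_pl_s.png")
crop("pics/top0.png",210,180,80,80,7,"pics/c_pl_t.png")
crop("pics/top0.png",420,190,130,130,4,"pics/c_lb_t.png")
crop("pics/scene0.png",130,280,140,120,5,"pics/c_lb_s.png")
```

```text
(no output)
```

View pics/c_pl_s.png

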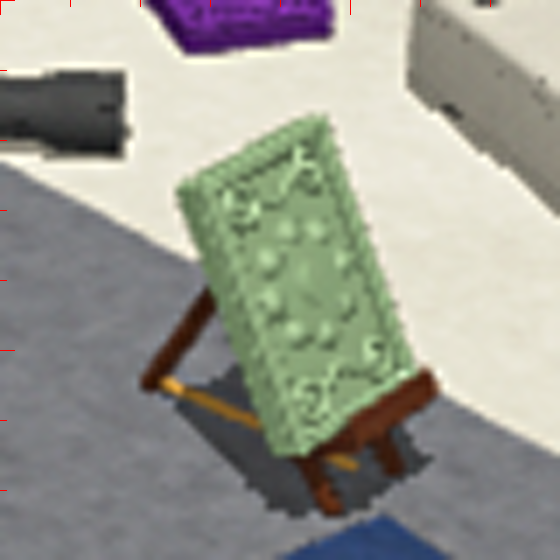

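View pics/c_pl_t.png

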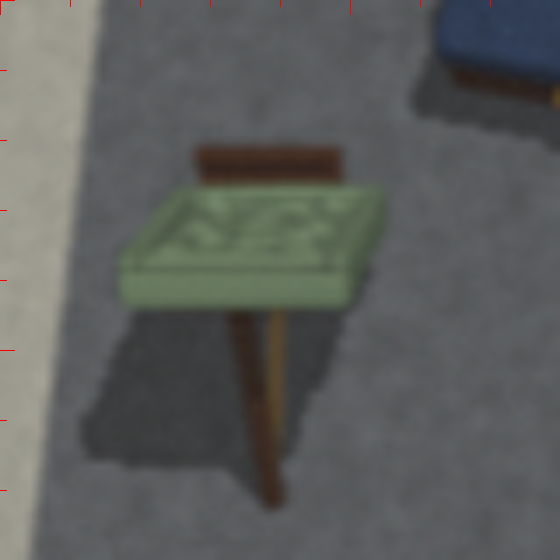

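View pics/c_lb_t.png

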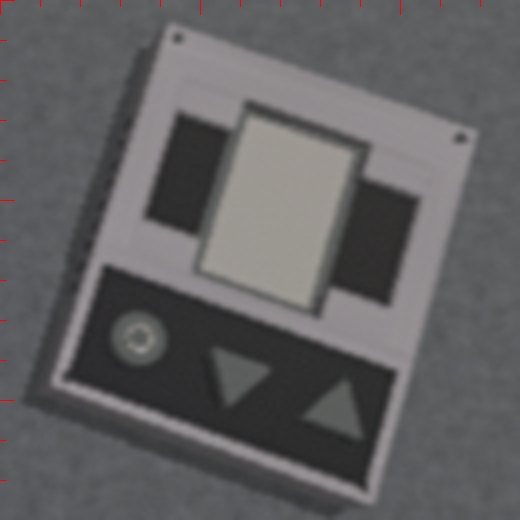

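View pics/c_lb_s.png

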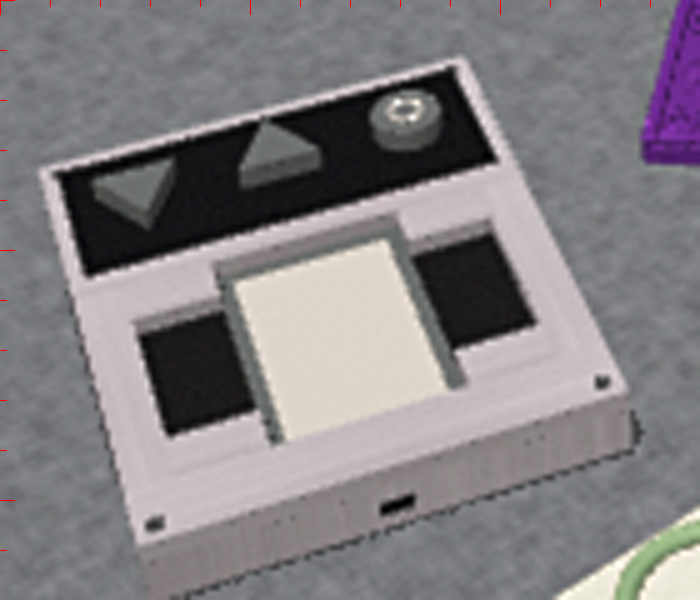

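Both crops confirm the green carved plaque on the easel. The power key is the round one at the box's left (+y) end, and the brighter key is the triangle pointing at the recess at the -y end. Next I fit the poses from both views.

```bash
cat > h.py <<'E'
import numpy as np,cv2
from station import arm
from scipy.optimize import least_squares
from scipy.spatial.transform import Rotation as R
C={n:arm.calibration(n) for n in("scene","top")}
def proj(n,P):
    c=C[n];T=np.linalg.inv(c["cam_to_world"]);P=np.atleast_2d(P);p=P@T[:3,:3].T+T[:3,3]
    return np.c_[c["fx"]*p[:,0]/p[:,2]+c["cx"],c["fy"]*p[:,1]/p[:,2]+c["cy"]]
def Rz(a): return R.from_euler('z',a).as_matrix()
def plR(yaw,rec=np.radians(30)):
    h=np.array([np.cos(yaw),np.sin(yaw),0]);u=np.array([0,0,1.])
    z=h*np.cos(rec)+u*np.sin(rec); x=h*np.sin(rec)-u*np.cos(rec); return np.c_[x,np.cross(z,x),z]
E
cat > fit.py <<'E'
from h import *
ct=lambda pts:[(420+x/4,190+y/4) for x,y in pts]
cs=lambda pts:[(130+x/5,280+y/5) for x,y in pts]
deck=[(105,85,32),(105,-85,32),(-105,-85,32),(-105,85,32)]
topd=ct([(168,24),(477,132),(372,503),(57,382)]); scd=cs([(628,392),(135,547),(42,170),(465,57)])
keyt=ct([(138,338),(237,374),(338,412)]);keys=cs([(406,112),(280,142),(137,186)])
cut=ct([(180,112),(147,215),(420,200),(390,303)])
def f(p,full=False):
    x,y,a,kx,rx=p
    W=lambda L:(Rz(a)@np.array(L,float).T).T+[x,y,0]
    K=[(kx,52,42),(kx,0,42),(kx,-52,42)]
    Q=[(rx+32,67,24),(rx-32,67,24),(rx+32,-67,24),(rx-32,-67,24)]
    r=[proj("top",W(deck))-topd,proj("scene",W(deck))-scd,proj("top",W(K))-keyt,proj("scene",W(K))-keys,proj("top",W(Q))-cut]
    return [np.round(q,1).tolist() for q in r] if full else np.concatenate(r).ravel()
s=least_squares(f,[450,-100,0,-65,35],loss='soft_l1',x_scale=[50,50,.3,20,20]);print("lb",s.x[:2],np.degrees(s.x[2]),s.x[3:],s.cost);[print(q) for q in f(s.x,True)]
for n in("top","scene"):
    def f1(p):
        W=(Rz(p[2])@np.array(deck,float).T).T+[p[0],p[1],0]
        return (proj(n,W)-(topd if n=="top" else scd)).ravel()
    q=least_squares(f1,[*s.x[:3]]);print(n,q.x[:2],np.degrees(q.x[2]),q.cost)
pt=lambda pts:[(210+x/7,180+y/7) for x,y in pts]
ps=lambda pts:[(350+x/7,190+y/7) for x,y in pts]
# local corners (x:-96 top..0 bottom about lower back edge)
Lt=[(-96,32,15),(-96,-32,15),(0,32,15),(0,-32,15),(-96,32,0),(-96,-32,0)]
ot=pt([(120,265),(352,268),(190,185),(385,185),(122,305),(345,307)])
Ls=[(-96,32,15),(0,32,15),(-96,-32,0),(0,-32,15)]
os_=ps([(325,117),(415,370),(180,190),(300,457)])
def g(p,full=False):
    M=plR(p[2]);W=lambda L:np.array(L,float)@M.T+[p[0],p[1],26]
    r=[proj("top",W(Lt))-ot,proj("scene",W(Ls))-os_]
    return [np.round(q,1).tolist() for q in r] if full else np.concatenate(r).ravel()
t=least_squares(g,[620,200,0],loss='soft_l1',x_scale=[50,50,.3]);print("pl",t.x[:2],np.degrees(t.x[2]),t.cost);[print(q) for q in g(t.x,True)]
M=plR(t.x[2]);c=M@[-48,0,0]+[*t.x[:2],26];print("plaque centre back",c)
im=cv2.imread("pics/scene0.png")
for n in("top","scene"):
    im=cv2.resize(cv2.imread(f"pics/{n}0.png"),None,fx=5,fy=5,interpolation=cv2.INTER_CUBIC)
    def pl(P,col,im=im,n=n): cv2.polylines(im,[((proj(n,P)+.5)*5).astype(int)],True,col,1)
    for z in(0,15): pl(np.array([(-96,32,z),(-96,-32,z),(0,-32,z),(0,32,z)],float)@M.T+[*t.x[:2],26],(0,0,255))
    W=lambda L:(Rz(s.x[2])@np.array(L,float).T).T+[s.x[0],s.x[1],0]
    pl(W(deck),(0,0,255)); rx=s.x[4]
    pl(W([(rx+51,35,32),(rx+51,-35,32),(rx-51,-35,32),(rx-51,35,32)]),(0,255,0));pl(W([(rx+51,35,24),(rx+51,-35,24),(rx-51,-35,24),(rx-51,35,24)]),(255,255,0))
    for k in(52,0,-52): pl(W([(s.x[3]+14*np.cos(a),k+14*np.sin(a),42) for a in np.arange(0,6.28,.4)]),(0,0,255))
    for nm,P in(("pl",c),("lb",[s.x[0],s.x[1],30])):
        u=(proj(n,P)[0]*5).astype(int);cr=im[max(u[1]-290,0):u[1]+290,max(u[0]-340,0):u[0]+340];cv2.imwrite(f"pics/ov_{nm}_{n}.png",cr)
E
python3 fit.py
```

```text
lb [ 576.08619254 -226.00049389] -17.18863683511866 [-69.24619206  28.65599375] 15.277093934072406
[[0.7, -1.7], [0.6, -1.1], [0.2, -0.5], [-1.5, -0.8]]
[[-1.1, -0.7], [-1.0, -0.7], [-1.5, -1.0], [-0.9, -0.8]]
[[0.3, -0.8], [0.1, -0.6], [-0.3, -0.8]]
[[-1.0, -1.4], [-2.1, -0.3], [-0.8, -1.8]]
[[-1.4, -1.3], [-2.0, 0.0], [-0.6, -1.3], [-1.2, 0.7]]
top [ 573.97213349 -225.97876572] -16.816572044539082 1.7958796478682593
scene [ 579.17262412 -225.48065807] -17.266720632683445 0.28374108561209427
pl [629.49301512 275.98295377] 3.937730758755633 9.019299858225821
[[-0.3, -1.7], [-0.4, -2.0], [-1.5, -0.5], [0.5, -0.5], [-0.2, 0.2], [0.9, -0.1]]
[[-1.1, -1.9], [-0.1, 0.2], [-2.8, -1.5], [-0.8, -1.2]]
plaque centre back [605.54967258 274.33481912  67.56921938]
```

View pics/ov_pl_top.png

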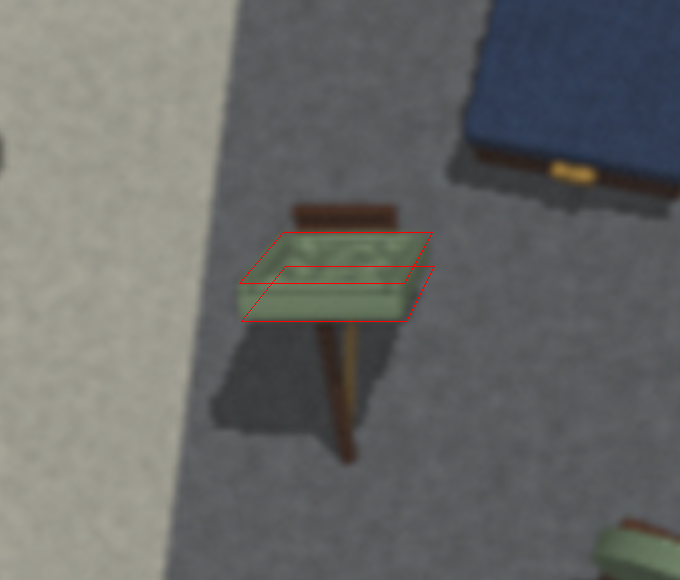

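View pics/ov_pl_scene.png

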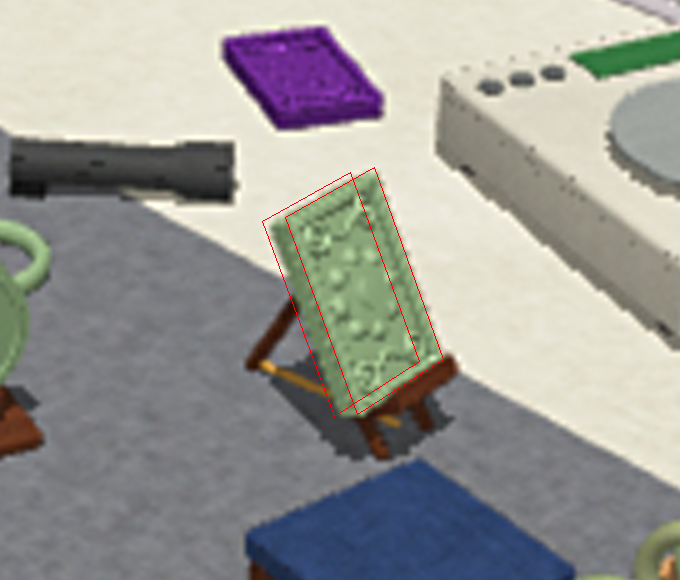

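View pics/ov_lb_top.png

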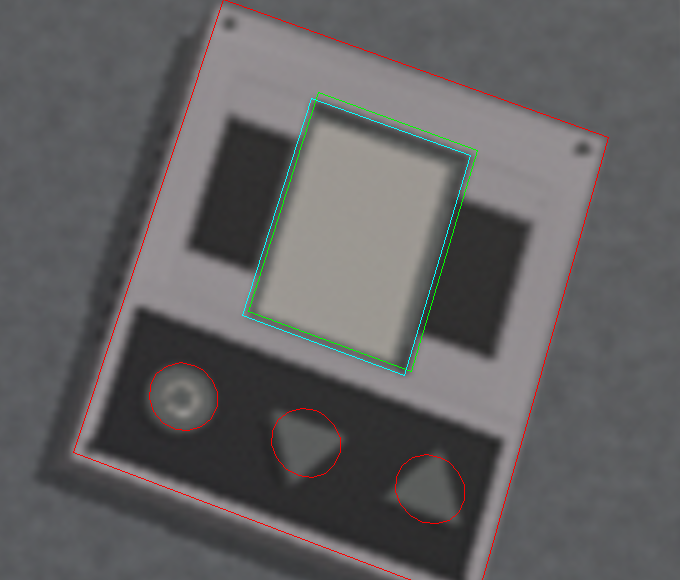

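View pics/ov_lb_scene.png

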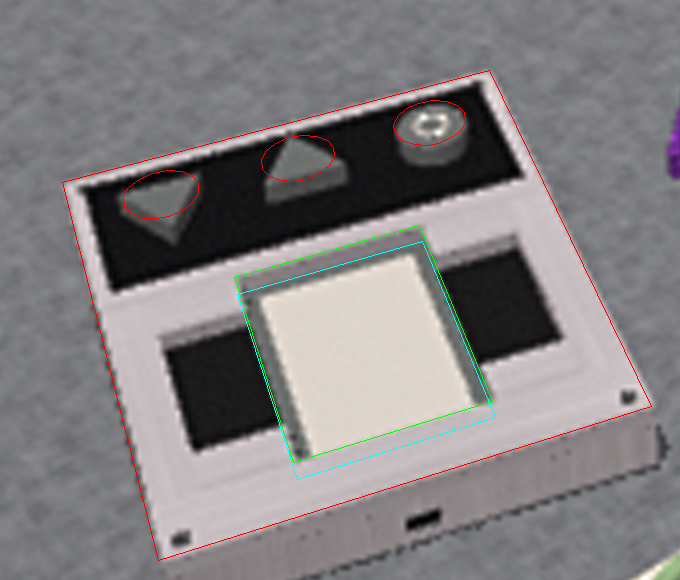

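```bash
cat >> h.py <<'E'
def crop(im,x,y,w,h,s,out,marks=()):
    im=im[y:y+h,x:x+w]; im=np.ascontiguousarray(cv2.resize(im,None,fx=s,fy=s,interpolation=cv2.INTER_CUBIC))
    for i in range(0,w,10): cv2.line(im,(i*s,0),(i*s,6 if i%50 else 14),(0,0,255),1)
    for i in range(0,h,10): cv2.line(im,(0,i*s),(6 if i%50 else 14,i*s),(0,0,255),1)
    for u,v in marks: cv2.drawMarker(im,(int((u-x+.5)*s),int((v-y+.5)*s)),(0,0,255),cv2.MARKER_CROSS,9,1)
    cv2.imwrite(out,im)
E
python3 - <<'E'
from h import *
st=arm.read_state();p=st["position"];O=st["orientation"]
im=cv2.imread("pics/scene0.png")
T=lambda L:np.array(L,float)@O.T+p
m=proj("scene",T([(0,0,0),(17,0,0),(17,42.5,11),(17,42.5,-11),(17,-42.5,11),(17,-42.5,-11),(-56,0,0)]))
print(m.round(1)); crop(im,290,20,90,130,4,"pics/g0.png",m)
E
```

```text
[[335.8  92.2]
 [335.7  98.1]
 [351.   97.6]
 [348.   95.3]
 [323.1 100.9]
 [320.4  98.6]
 [336.1  72.2]]
```

View pics/g0.png

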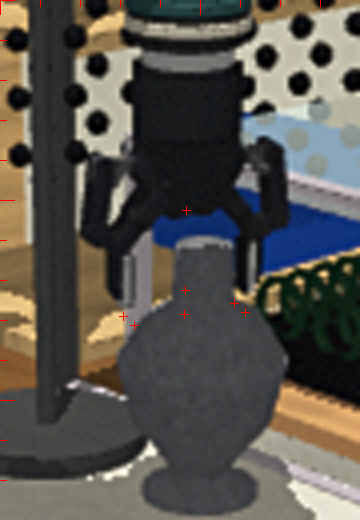

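```bash
cat >> h.py <<'E'
def unproj(n,u,v,z):
    c=C[n];T=c["cam_to_world"];d=T[:3,:3]@[(u-c["cx"])/c["fx"],(v-c["cy"])/c["fy"],1.];o=T[:3,3]
    return o+d*(z-o[2])/d[2]
E
python3 - <<'E'
from h import *
print(proj("scene",[[190,489,0],[190,489,200]]),unproj("scene",340,143,0),proj("top",[[190,489,0],[190,489,240]]))
for n,u,v,z in(("top",300,173,40),("top",320,278,80),("top",347,190,10),("top",387,256,12),("top",203,328,10),("top",249,248,20)):print(u,v,unproj(n,u,v,z).round())
E
```

```text
[[334.71110934 171.78205002]
 [335.46161199 108.57537139]] [ 33.79352063 658.04246121   0.        ] [[122.60614347 420.61754114]
 [ 53.31689221 445.93691134]]
300 173 [722. 177.  40.]
320 278 [491. 117.  80.]
347 190 [702.  72.  10.]
387 256 [559. -21.  12.]
203 328 [381. 351.  10.]
249 248 [553. 273.  20.]
```

```bash
cat >> h.py <<'E'
def grasp(theta,xyz,c,yaw):
    M=plR(yaw);th=np.radians(theta)
    x=-np.cos(th)*M[:,2]+np.sin(th)*M[:,0];y=M[:,1];O=np.c_[x,y,np.cross(x,y)]
    return O,c+M@np.array(xyz,float)
def plan(O1,p1,O0=None,p0=None,rate=.9,n=None):
    """rows from measured pose to target, in tool units"""
    if O0 is None: st=arm.read_state();O0,p0=st["orientation"],st["position"]
    w=R.from_matrix(O0.T@O1).as_rotvec();D=p1-p0
    n=n or int(np.ceil(max(np.linalg.norm(D)/20/rate,np.abs(w).max()/.08/rate)))
    print("n",n,"D",D.round(1),"w deg",np.degrees(w).round(1),"dist",np.linalg.norm(D).round(1))
    for i in range(n):
        Oi=O0@R.from_rotvec(w*(i+.5)/n).as_matrix()
        d=Oi.T@D/n/20
        print("[%s]"%",".join("%.2f"%v for v in [*d,*(w/n/.08)]))
E
python3 - <<'E'
from h import *
c=np.array([605.5,274.3,67.6]);y=np.radians(3.9)
O,p=grasp(45,(0,0,19),c,y); pre=p-90*O[:,0]
print(O.round(3),p,pre);plan(O,pre)
E
```

```text
[[-0.258 -0.068  0.964]
 [-0.018  0.998  0.066]
 [-0.966 -0.    -0.259]] [621.91637868 275.41915642  77.1       ] [645.15615099 277.00348515 164.03332437]
n 29 D [ 454.5 -212.   -83.8] w deg [-25.1  14.7  -3.3] dist 508.5
[0.14,-0.06,0.86,-0.19,0.11,-0.02]
[0.13,-0.07,0.86,-0.19,0.11,-0.02]
[0.13,-0.09,0.86,-0.19,0.11,-0.02]
[0.12,-0.10,0.86,-0.19,0.11,-0.02]
[0.11,-0.11,0.86,-0.19,0.11,-0.02]
[0.10,-0.13,0.86,-0.19,0.11,-0.02]
[0.10,-0.14,0.86,-0.19,0.11,-0.02]
[0.09,-0.15,0.86,-0.19,0.11,-0.02]
[0.08,-0.16,0.86,-0.19,0.11,-0.02]
[0.07,-0.18,0.86,-0.19,0.11,-0.02]
[0.07,-0.19,0.85,-0.19,0.11,-0.02]
[0.06,-0.20,0.85,-0.19,0.11,-0.02]
[0.05,-0.22,0.85,-0.19,0.11,-0.02]
[0.05,-0.23,0.85,-0.19,0.11,-0.02]
[0.04,-0.24,0.84,-0.19,0.11,-0.02]
[0.03,-0.25,0.84,-0.19,0.11,-0.02]
[0.02,-0.27,0.84,-0.19,0.11,-0.02]
[0.02,-0.28,0.83,-0.19,0.11,-0.02]
[0.01,-0.29,0.83,-0.19,0.11,-0.02]
[0.00,-0.30,0.82,-0.19,0.11,-0.02]
[-0.00,-0.32,0.82,-0.19,0.11,-0.02]
[-0.01,-0.33,0.81,-0.19,0.11,-0.02]
[-0.02,-0.34,0.81,-0.19,0.11,-0.02]
[-0.02,-0.35,0.80,-0.19,0.11,-0.02]
[-0.03,-0.36,0.80,-0.19,0.11,-0.02]
[-0.03,-0.38,0.79,-0.19,0.11,-0.02]
[-0.04,-0.39,0.78,-0.19,0.11,-0.02]
[-0.05,-0.40,0.78,-0.19,0.11,-0.02]
[-0.05,-0.41,0.77,-0.19,0.11,-0.02]
```

Emit:
play_rows(commands=[[0.1,-0.08,0.86,-0.19,0.11,-0.02,0],[0.1,-0.08,0.86,-0.19,0.11,-0.02,0],[0.1,-0.09,0.86,-0.19,0.11,-0.02,0],[0.1,-0.1,0.86,-0.19,0.11,-0.02,0],[0.1,-0.11,0.86,-0.19,0.11,-0.02,0]], force=50)

```text
time_s: 0.52
position: [269.1, 451.2, 236.5]
orientation: [[-0.045, 0.29, 0.956], [0.007, 0.957, -0.29], [-0.999, -0.007, -0.045]]
wrist_force: [1.0, 0.4, 0.5]
gripper_width: 85.5
```

Emit:
play_rows(commands=[[0.1,-0.13,0.86,-0.19,0.11,-0.02,0],[0.1,-0.14,0.86,-0.19,0.11,-0.02,0],[0.09,-0.15,0.86,-0.19,0.11,-0.02,0],[0.08,-0.16,0.86,-0.19,0.11,-0.02,0],[0.07,-0.18,0.86,-0.19,0.11,-0.02,0]])

```text
time_s: 0.93
position: [347.5, 414.0, 222.4]
orientation: [[-0.09, 0.217, 0.972], [0.01, 0.976, -0.217], [-0.996, -0.01, -0.09]]
wrist_force: [0.3, -0.4, 1.0]
gripper_width: 85.5
```

Emit:
play_rows(commands=[[0.07,-0.19,0.85,-0.19,0.11,-0.02,0],[0.06,-0.2,0.85,-0.19,0.11,-0.02,0],[0.05,-0.22,0.85,-0.19,0.11,-0.02,0],[0.05,-0.23,0.85,-0.19,0.11,-0.02,0],[0.04,-0.24,0.84,-0.19,0.11,-0.02,0]])

```text
time_s: 1.35
position: [425.7, 377.0, 208.2]
orientation: [[-0.134, 0.142, 0.981], [0.01, 0.99, -0.142], [-0.991, -0.009, -0.134]]
wrist_force: [0.5, 0.1, 0.5]
gripper_width: 85.4
```

Emit:
play_rows(commands=[[0.03,-0.25,0.84,-0.19,0.11,-0.02,0],[0.02,-0.27,0.84,-0.19,0.11,-0.02,0],[0.02,-0.28,0.83,-0.19,0.11,-0.02,0],[0.01,-0.29,0.83,-0.19,0.11,-0.02,0],[0,-0.3,0.82,-0.19,0.11,-0.02,0]])

```text
time_s: 1.77
position: [504.0, 340.1, 194.2]
orientation: [[-0.178, 0.066, 0.982], [0.007, 0.998, -0.066], [-0.984, -0.005, -0.178]]
wrist_force: [0.8, 0.2, 0.7]
gripper_width: 85.2
```

Emit:
play_rows(commands=[[0,-0.32,0.82,-0.19,0.11,-0.02,0],[-0.01,-0.33,0.81,-0.19,0.11,-0.02,0],[-0.02,-0.34,0.81,-0.19,0.11,-0.02,0],[-0.02,-0.35,0.8,-0.19,0.11,-0.02,0],[-0.03,-0.36,0.8,-0.19,0.11,-0.02,0]])

```text
time_s: 2.18
position: [582.3, 303.2, 180.1]
orientation: [[-0.222, -0.01, 0.975], [0.0, 1.0, 0.01], [-0.975, 0.002, -0.222]]
wrist_force: [-0.1, 0.1, 0.2]
gripper_width: 85.4
```

Emit:
play_rows(commands=[[-0.03,-0.38,0.79,-0.19,0.11,-0.02,0],[-0.04,-0.39,0.78,-0.19,0.11,-0.02,0],[-0.05,-0.4,0.78,-0.19,0.11,-0.02,0],[-0.05,-0.41,0.77,-0.19,0.11,-0.02,0],[0,0,0,0,0,0,0]])

```text
time_s: 2.6
position: [646.1, 272.4, 166.8]
orientation: [[-0.257, -0.069, 0.964], [-0.008, 0.998, 0.069], [-0.966, 0.01, -0.257]]
wrist_force: [-0.3, -0.8, -0.7]
gripper_width: 85.6
```

Run:
```python
from h import *
c=np.array([605.5,274.3,67.6]);y=np.radians(3.9)
O,p=grasp(45,(0,0,19),c,y); pre=p-90*O[:,0]
st=arm.read_state();print(st["time_s"],st["q"].round(1),st["position"],st["wrist_force"].round(1));plan(O,pre)
for n in("scene","top"):
    im=arm.get_image(n)[:,:,::-1];cv2.imwrite(f"pics/{n}1.png",im)
    u=proj(n,st["position"])[0].astype(int);crop(im,u[0]-70,max(u[1]-60,0),140,120,5,f"pics/{n}1c.png",proj(n,[st["position"]]))
```

```text
2.6 [14.9 46.7 39.3 97.1  3.3 10.5] [646.05900285 272.35409078 166.83348481] [-0.3 -0.8 -0.7]
n 1 D [-0.9  4.6 -2.8] w deg [ 0.2  0.1 -0.5] dist 5.5
[0.14,0.23,0.01,0.04,0.03,-0.12]
```

View pics/scene1c.png

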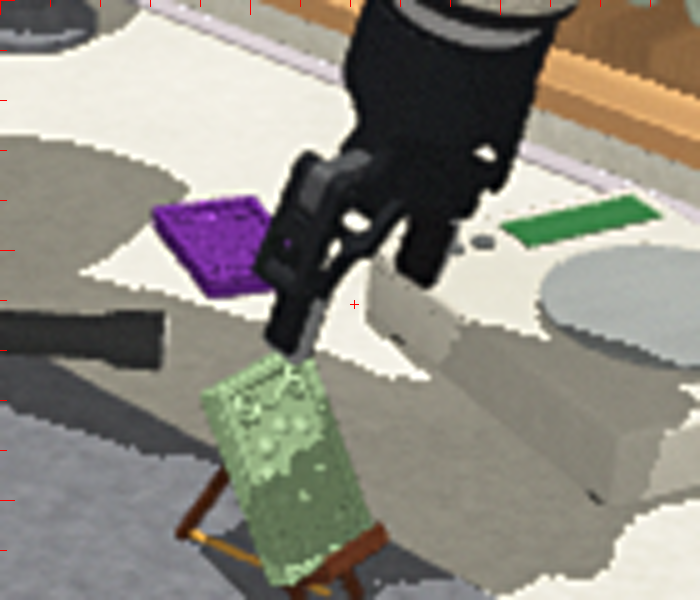

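View pics/top1c.png

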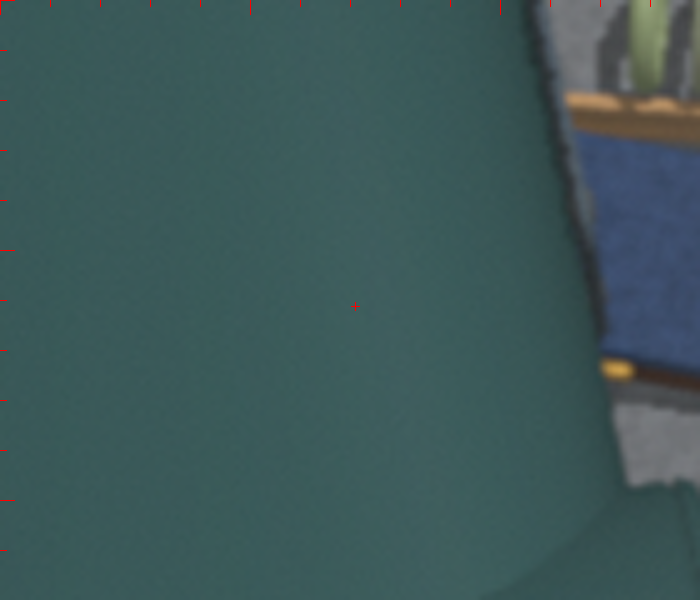

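Run:
```python
from h import *
p=np.array([646.059,272.354,166.833]);O=np.array([[-0.257, -0.069, 0.964], [-0.008, 0.998, 0.069], [-0.966, 0.01, -0.257]])
u=proj("scene",p)[0].astype(int);print(u)
for s in(0,4,11):
  P=np.array([(s,sy*(42.7),sz*11) for sy in(-1,1) for sz in(-1,1)],float)@O.T+p
  print(s,((proj("scene",P)-(u-[70,60])+.5)*5).round().tolist())
```

```text
[405 198]
0 [[273.0, 325.0], [312.0, 354.0], [394.0, 257.0], [432.0, 284.0]]
4 [[271.0, 332.0], [310.0, 361.0], [391.0, 264.0], [430.0, 291.0]]
11 [[266.0, 345.0], [305.0, 374.0], [387.0, 276.0], [425.0, 303.0]]
```

Emit:
play_rows(commands=[[0.6,0.12,0,0.04,0.03,-0.12,0],[0.8,0.12,0,0,0,0,0],[0.8,0,0,0,0,0,0],[0.8,0,0,0,0,0,0],[0,0,0,0,0,0,0]])

```text
time_s: 3.12
position: [626.1, 278.4, 109.4]
orientation: [[-0.259, -0.07, 0.963], [-0.018, 0.998, 0.068], [-0.966, -0.0, -0.26]]
wrist_force: [-0.2, 0.2, 0.4]
gripper_width: 85.7
```

```bash
cat > look.py <<'E'
import sys
from h import *
k=sys.argv[1];st=arm.read_state();print(st["time_s"],st["q"].round(1),st["position"].round(1),st["wrist_force"].round(1),st["gripper_width"])
for n in sys.argv[2].split(","):
    im=np.ascontiguousarray(arm.get_image(n)[:,:,::-1]);cv2.imwrite(f"pics/{n}{k}.png",im)
    u=proj(n,st["position"])[0].astype(int);u=np.clip(u,[60,50],[580,430]);print(n,"origin",u-[60,50]);crop(im,u[0]-60,u[1]-50,120,100,6,f"pics/{n}{k}c.png")
E
python3 look.py 2 scene
python3 - <<'E'
from h import *
c=np.array([605.5,274.3,67.6]);y=np.radians(3.9)
O,p=grasp(45,(0,0,19),c,y);plan(O,p)
E
```

```text
3.1167 [16.  45.5 27.8 87.1  3.1 11.5] [626.1 278.4 109.4] [-0.2  0.2  0.4] 85.71136317889425
scene origin [338 167]
n 2 D [ -5.   -3.  -33.9] w deg [0.1 0.  0. ] dist 34.4
[0.85,-0.07,0.09,0.01,0.00,0.00]
[0.85,-0.07,0.09,0.01,0.00,0.00]
```

View pics/scene2c.png

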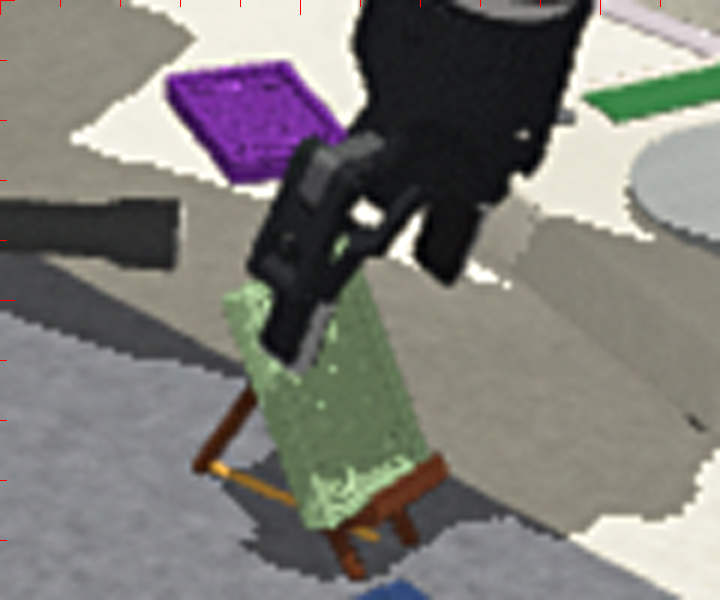

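Emit:
play_rows(commands=[[0.6,-0.07,0.09,0,0,0,0],[0.6,-0.07,0.09,0,0,0,0],[0,0,0,0,0,0,0],[0,0,0,0,0,0,0],[0,0,0,0,0,0,0]])

```text
time_s: 3.58
position: [626.4, 275.3, 88.5]
orientation: [[-0.255, -0.069, 0.965], [-0.017, 0.998, 0.067], [-0.967, 0.001, -0.255]]
wrist_force: [-0.0, 0.1, 0.0]
gripper_width: 85.4
```

```bash
python3 look.py 3 scene
python3 - <<'E'
from h import *
c=np.array([605.5,274.3,67.6]);y=np.radians(3.9)
O,p=grasp(45,(0,0,19),c,y);plan(O,p)
E
```

```text
3.5833 [15.7 45.6 24.9 83.8  3.  11.3] [626.4 275.3  88.5] [-0.   0.1  0. ] 85.37346955497998
scene origin [336 175]
n 1 D [ -4.6   0.1 -11.3] w deg [ 0.1  0.2 -0. ] dist 12.2
[0.60,0.02,-0.08,0.02,0.05,-0.01]
```

View pics/scene3c.png

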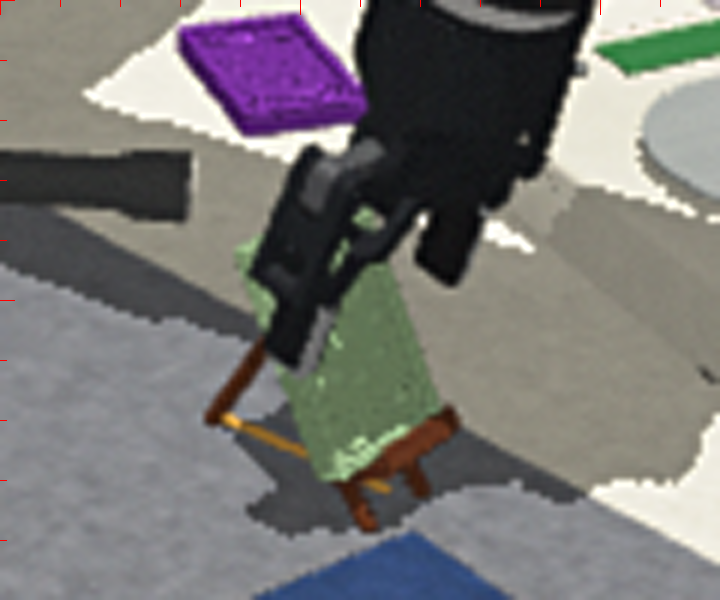

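```bash
cat > ov.py <<'E'
from h import *
import sys
p=np.array(eval(sys.argv[2]));O=np.array([[-0.255, -0.069, 0.965], [-0.017, 0.998, 0.067], [-0.967, 0.001, -0.255]])
off=np.array(eval(sys.argv[3]));s=float(sys.argv[4]);hw=float(sys.argv[5])
dp=np.array(eval(sys.argv[6]))
im=cv2.resize(cv2.imread(sys.argv[1]),None,fx=8,fy=8,interpolation=cv2.INTER_CUBIC)
def pl(P,col): cv2.polylines(im,[((proj("scene",P)+off+.5)*8).round().astype(int)],True,col,1)
M=plR(np.radians(3.9));b=np.array([629.5,276,26])+dp
for z,col in((0,(0,0,255)),(15,(255,0,255))): pl(np.array([(-96,32,z),(-96,-32,z),(0,-32,z),(0,32,z)],float)@M.T+b,col)
for sy in(-1,1): pl(np.array([(s,sy*hw,-11),(s,sy*hw,11),(s-30,sy*hw,11),(s-30,sy*hw,-11)],float)@O.T+p,(0,255,255))
u=((proj("scene",p)[0]+[-5,8])*8).astype(int);cv2.imwrite(sys.argv[7],im[u[1]-300:u[1]+300,u[0]-400:u[0]+400])
E
python3 ov.py pics/scene3.png "[626.4,275.3,88.5]" "[1,1]" 4 42.7 "[0,0,0]" pics/o3.png
```

```text
(no output)
```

View pics/o3.png

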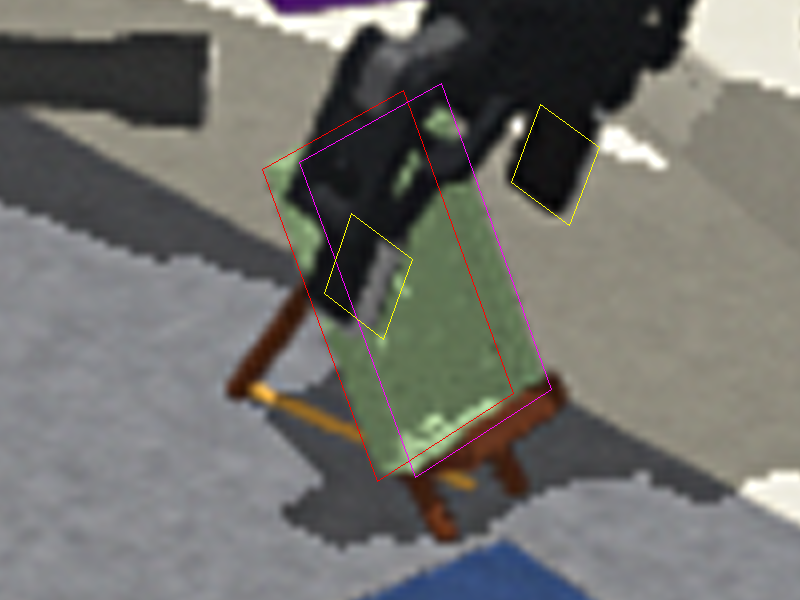

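Emit:
play_rows(commands=[[0.33,0,-0.06,0,0,0,0],[0.33,0,-0.07,0,0,0,0],[0,0,0,0,0,0,0],[0,0,0,0,0,0,0.1],[0,0,0,0,0,0,0.15]])

```text
time_s: 4.05
position: [620.1, 274.6, 75.1]
orientation: [[-0.256, -0.069, 0.964], [-0.017, 0.998, 0.067], [-0.967, 0.0, -0.257]]
wrist_force: [0.1, 0.3, 0.4]
gripper_width: 72.4
```

```bash
python3 look.py 4 scene
python3 - <<'E'
from h import *
c=np.array([605.5,274.3,67.6]);y=np.radians(3.9)
O,p=grasp(45,(0,0,17.5),c,y);plan(O,p)
E
```

```text
4.05 [15.8 45.4 22.3 81.4  3.  11.4] [620.1 274.6  75.1] [0.1 0.3 0.4] 72.3744233679866
scene origin [334 179]
n 1 D [0.4 0.7 1.2] w deg [ 0.1  0.1 -0. ] dist 1.4
[-0.06,0.03,0.01,0.02,0.03,-0.00]
```

View pics/scene4c.png

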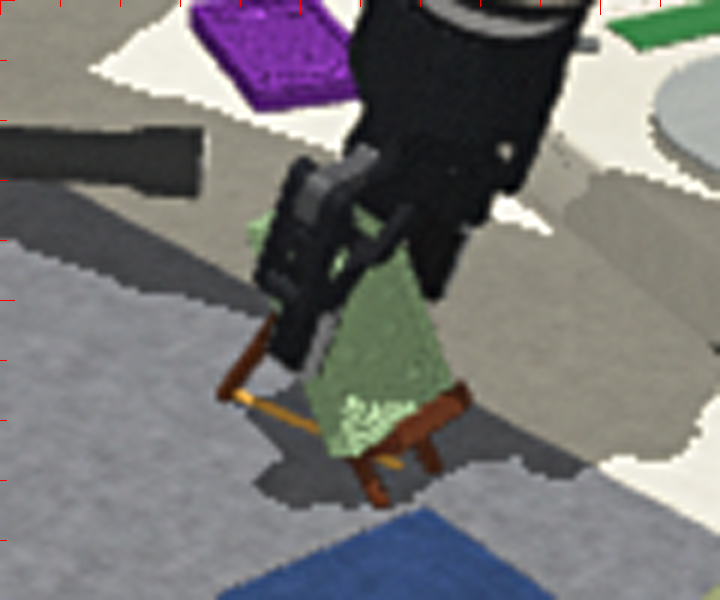

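Emit:
play_rows(commands=[[0,0,0,0,0,0,0.3],[0,0,0,0,0,0,0.5],[0,0,0,0,0,0,1],[0,0,0,0,0,0,1],[0,0,0,0,0,0,1]], force=60)

```text
time_s: 4.52
position: [620.6, 275.1, 76.0]
orientation: [[-0.255, -0.069, 0.965], [-0.016, 0.998, 0.067], [-0.967, 0.002, -0.255]]
wrist_force: [0.8, 2.9, 7.1]
gripper_width: 62.1
```

```bash
python3 look.py 5 scene
```

```text
4.5167 [15.8 45.3 22.3 81.4  3.1 11.4] [620.6 275.1  76. ] [0.8 2.9 7.1] 62.081369843645454
scene origin [334 179]
```

View pics/scene5c.png

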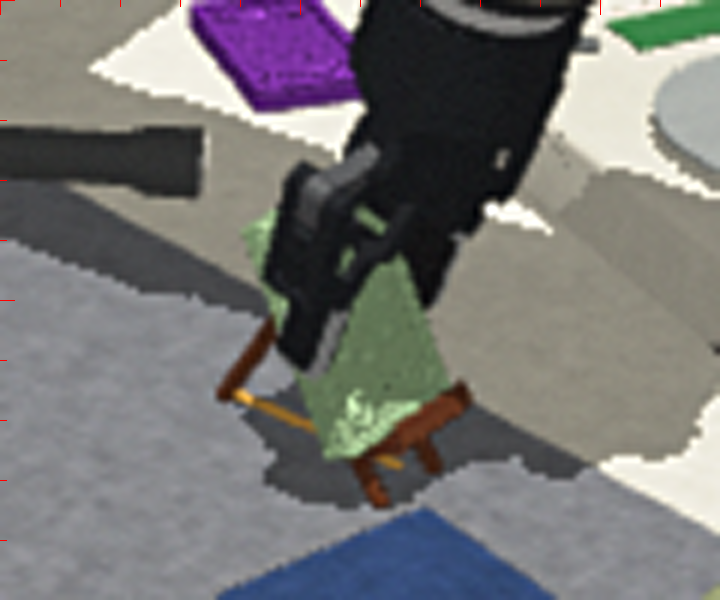

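Emit:
play_rows(commands=[[-0.24,0,-0.06,0,0,0,1],[-0.36,0,-0.1,0,0,0,1],[-0.48,0,-0.13,0,0,0,1],[-0.48,0,-0.13,0,0,0,1],[-0.48,0,-0.13,0,0,0,1]])

```text
time_s: 4.98
position: [620.1, 274.6, 118.6]
orientation: [[-0.256, -0.069, 0.964], [-0.017, 0.998, 0.067], [-0.967, 0.001, -0.256]]
wrist_force: [0.6, -0.6, -2.1]
gripper_width: 62.5
```

```bash
python3 look.py 6 scene
```

```text
4.9833 [15.8 44.3 26.7 87.   3.  11.4] [620.1 274.6 118.6] [ 0.6 -0.6 -2.1] 62.48723910968961
scene origin [335 163]
```

View pics/scene6c.png

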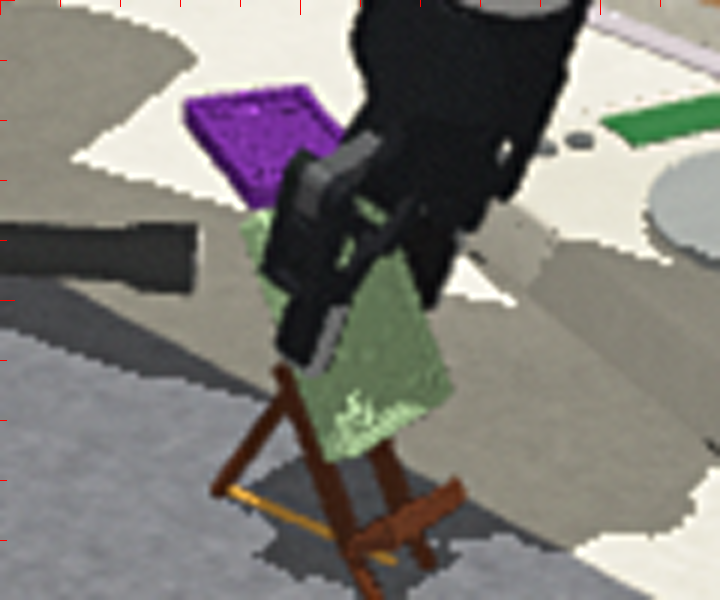

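```bash
cat >> h.py <<'E'
def place(h,theta=45,c=(603.5,-234.5),yaw=-17.2,xyz=(0,0,17.5)):
    a=np.radians(yaw);th=np.radians(theta);lx=np.array([np.cos(a),np.sin(a),0]);ly=np.array([-np.sin(a),np.cos(a),0]);u=np.array([0,0,1.])
    x=-np.cos(th)*u+np.sin(th)*lx;O=np.c_[x,ly,np.cross(x,ly)]
    return O,np.array([c[0],c[1],24+h])+xyz[0]*lx+xyz[1]*ly+xyz[2]*u
E
python3 - <<'E'
from h import *
st=arm.read_state();O0=st["orientation"];p0=st["position"];up=p0+[0,0,70]
O,p=place(70);print(p)
plan(O0,up,n=4);plan(O,p,O0,up,n=31)
E
```

```text
[ 603.5 -234.5  111.5]
n 4 D [ 0.  0. 70.] w deg [0. 0. 0.] dist 70.0
[-0.85,0.00,-0.22,0.00,0.00,0.00]
[-0.85,0.00,-0.22,0.00,0.00,0.00]
[-0.85,0.00,-0.22,0.00,0.00,0.00]
[-0.85,0.00,-0.22,0.00,0.00,0.00]
n 31 D [ -17.1 -509.3  -79.1] w deg [ 21.4 -59.   -5.8] dist 515.7
[0.14,-0.82,-0.05,0.15,-0.42,-0.04]
[0.15,-0.82,-0.04,0.15,-0.42,-0.04]
[0.15,-0.82,-0.04,0.15,-0.42,-0.04]
[0.15,-0.82,-0.03,0.15,-0.42,-0.04]
[0.15,-0.82,-0.03,0.15,-0.42,-0.04]
[0.15,-0.82,-0.02,0.15,-0.42,-0.04]
[0.15,-0.82,-0.02,0.15,-0.42,-0.04]
[0.16,-0.82,-0.01,0.15,-0.42,-0.04]
[0.16,-0.82,-0.01,0.15,-0.42,-0.04]
[0.16,-0.82,-0.00,0.15,-0.42,-0.04]
[0.16,-0.82,0.00,0.15,-0.42,-0.04]
[0.17,-0.81,0.00,0.15,-0.42,-0.04]
[0.17,-0.81,0.01,0.15,-0.42,-0.04]
[0.17,-0.81,0.01,0.15,-0.42,-0.04]
[0.18,-0.81,0.02,0.15,-0.42,-0.04]
[0.18,-0.81,0.02,0.15,-0.42,-0.04]
[0.18,-0.81,0.02,0.15,-0.42,-0.04]
[0.19,-0.81,0.03,0.15,-0.42,-0.04]
[0.19,-0.81,0.03,0.15,-0.42,-0.04]
[0.19,-0.81,0.04,0.15,-0.42,-0.04]
[0.20,-0.81,0.04,0.15,-0.42,-0.04]
[0.20,-0.81,0.04,0.15,-0.42,-0.04]
[0.21,-0.80,0.04,0.15,-0.42,-0.04]
[0.21,-0.80,0.05,0.15,-0.42,-0.04]
[0.21,-0.80,0.05,0.15,-0.42,-0.04]
[0.22,-0.80,0.05,0.15,-0.42,-0.04]
[0.22,-0.80,0.05,0.15,-0.42,-0.04]
[0.23,-0.80,0.06,0.15,-0.42,-0.04]
[0.23,-0.80,0.06,0.15,-0.42,-0.04]
[0.24,-0.80,0.06,0.15,-0.42,-0.04]
[0.24,-0.79,0.06,0.15,-0.42,-0.04]
```

Emit:
play_rows(commands=[[-0.6,0,-0.16,0,0,0,1],[-0.85,0,-0.22,0,0,0,1],[-0.85,0,-0.22,0,0,0,1],[-0.85,0,-0.22,0,0,0,1],[-0.3,0,-0.08,0,0,0,1]])

```text
time_s: 5.45
position: [620.8, 274.7, 191.2]
orientation: [[-0.253, -0.069, 0.965], [-0.016, 0.998, 0.067], [-0.967, 0.001, -0.254]]
wrist_force: [0.0, 0.4, -2.3]
gripper_width: 62.3
```

Emit:
play_rows(commands=[[0.07,-0.4,-0.03,0.1,-0.3,-0.03,1],[0.14,-0.7,-0.05,0.15,-0.42,-0.04,1],[0.15,-0.82,-0.05,0.15,-0.42,-0.04,1],[0.15,-0.82,-0.04,0.15,-0.42,-0.04,1],[0.15,-0.82,-0.03,0.15,-0.42,-0.04,1]])

```text
time_s: 5.87
position: [617.0, 202.3, 176.7]
orientation: [[-0.098, -0.017, 0.995], [-0.026, 1.0, 0.014], [-0.995, -0.025, -0.099]]
wrist_force: [1.4, 0.2, -2.0]
gripper_width: 62.1
```

Emit:
play_rows(commands=[[0.15,-0.82,-0.02,0.15,-0.42,-0.04,1],[0.15,-0.82,-0.02,0.15,-0.42,-0.04,1],[0.15,-0.82,-0.01,0.15,-0.42,-0.04,1],[0.15,-0.82,-0.01,0.15,-0.42,-0.04,1],[0.15,-0.82,0,0.15,-0.42,-0.04,1]])

```text
time_s: 6.28
position: [614.6, 119.8, 164.6]
orientation: [[0.069, 0.043, 0.997], [-0.044, 0.998, -0.04], [-0.997, -0.042, 0.071]]
wrist_force: [0.4, -0.3, -1.9]
gripper_width: 62.3
```

Emit:
play_rows(commands=[[0.15,-0.82,0,0.15,-0.42,-0.04,1],[0.15,-0.82,0,0.15,-0.42,-0.04,1],[0.15,-0.82,0.01,0.15,-0.42,-0.04,1],[0.15,-0.82,0.01,0.15,-0.42,-0.04,1],[0.15,-0.82,0.02,0.15,-0.42,-0.04,1]])

```text
time_s: 6.7
position: [611.8, 37.2, 153.6]
orientation: [[0.233, 0.105, 0.967], [-0.071, 0.993, -0.09], [-0.97, -0.048, 0.239]]
wrist_force: [0.7, 0.5, -3.0]
gripper_width: 62.1
```

```bash
python3 look.py 7 scene,top
python3 - <<'E'
from h import *
O,p=place(70);plan(O,p)
E
```

```text
6.7 [ -2.6  17.8 -16.   42.5  -3.5   2.7] [611.8  37.2 153.6] [ 0.7  0.5 -3. ] 62.13353126781887
scene origin [252 185]
top origin [308 160]
n 16 D [  -7.4 -270.9  -41.9] w deg [ 11.2 -30.9  -3.1] dist 274.2
[0.18,-0.84,0.03,0.15,-0.42,-0.04]
[0.19,-0.84,0.03,0.15,-0.42,-0.04]
[0.19,-0.83,0.03,0.15,-0.42,-0.04]
[0.20,-0.83,0.04,0.15,-0.42,-0.04]
[0.20,-0.83,0.04,0.15,-0.42,-0.04]
[0.20,-0.83,0.04,0.15,-0.42,-0.04]
[0.21,-0.83,0.05,0.15,-0.42,-0.04]
[0.21,-0.83,0.05,0.15,-0.42,-0.04]
[0.22,-0.83,0.05,0.15,-0.42,-0.04]
[0.22,-0.83,0.06,0.15,-0.42,-0.04]
[0.23,-0.82,0.06,0.15,-0.42,-0.04]
[0.23,-0.82,0.06,0.15,-0.42,-0.04]
[0.24,-0.82,0.06,0.15,-0.42,-0.04]
[0.24,-0.82,0.06,0.15,-0.42,-0.04]
[0.25,-0.82,0.07,0.15,-0.42,-0.04]
[0.25,-0.82,0.07,0.15,-0.42,-0.04]
```

View pics/scene7.png

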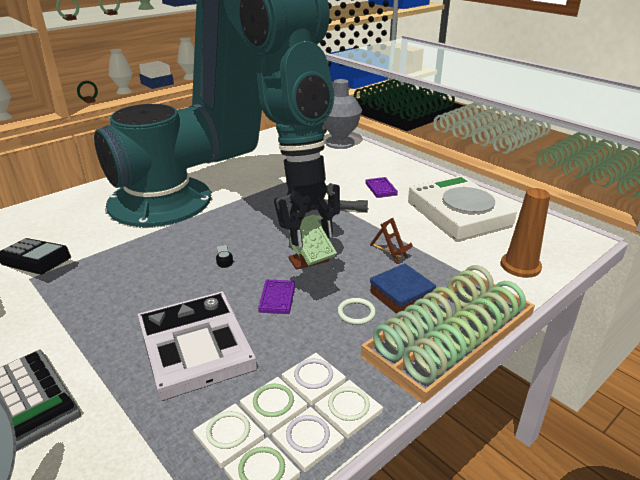

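The plaque is held securely at scene (317,243) and clear of the disc, and the easel is empty. I carry on to the light box.

Emit:
play_rows(commands=[[0.18,-0.84,0.03,0.15,-0.42,-0.04,1],[0.19,-0.84,0.03,0.15,-0.42,-0.04,1],[0.19,-0.83,0.03,0.15,-0.42,-0.04,1],[0.2,-0.83,0.04,0.15,-0.42,-0.04,1],[0.2,-0.83,0.04,0.15,-0.42,-0.04,1]])

```text
time_s: 7.22
position: [610.5, -46.8, 140.5]
orientation: [[0.389, 0.165, 0.907], [-0.106, 0.985, -0.134], [-0.915, -0.044, 0.4]]
wrist_force: [0.6, -1.1, -2.6]
gripper_width: 61.9
```

Emit:
play_rows(commands=[[0.2,-0.83,0.04,0.15,-0.42,-0.04,1],[0.21,-0.83,0.05,0.15,-0.42,-0.04,1],[0.21,-0.83,0.05,0.15,-0.42,-0.04,1],[0.22,-0.83,0.05,0.15,-0.42,-0.04,1],[0.22,-0.83,0.06,0.15,-0.42,-0.04,1]])

```text
time_s: 7.63
position: [608.6, -131.6, 127.3]
orientation: [[0.531, 0.224, 0.817], [-0.147, 0.974, -0.172], [-0.835, -0.029, 0.55]]
wrist_force: [1.0, -0.3, -1.9]
gripper_width: 62.4
```

Emit:
play_rows(commands=[[0.23,-0.82,0.06,0.15,-0.42,-0.04,1],[0.23,-0.82,0.06,0.15,-0.42,-0.04,1],[0.24,-0.7,0.06,0.15,-0.42,-0.04,1],[0.12,-0.4,0.03,0.1,-0.3,-0.03,1],[0,0,0,0,0,0,1]])

```text
time_s: 8.05
position: [607.4, -188.5, 116.6]
orientation: [[0.623, 0.267, 0.735], [-0.182, 0.964, -0.196], [-0.761, -0.012, 0.649]]
wrist_force: [-0.4, 0.6, -2.7]
gripper_width: 62.3
```

```bash
python3 look.py 8 scene,top
python3 - <<'E'
from h import *
O,p=place(70);plan(O,p)
E
```

```text
8.05 [-27.7  13.8 -46.6 -10.3   7.4  -9.8] [ 607.4 -188.5  116.6] [-0.4  0.6 -2.7] 62.321367002703674
scene origin [154 247]
top origin [423 176]
n 3 D [ -4.5 -47.   -6. ] w deg [ 1.8 -4.6 -0.7] dist 47.6
[0.17,-0.77,0.03,0.13,-0.33,-0.05]
[0.18,-0.77,0.04,0.13,-0.33,-0.05]
[0.18,-0.77,0.04,0.13,-0.33,-0.05]
```

View pics/scene8c.png

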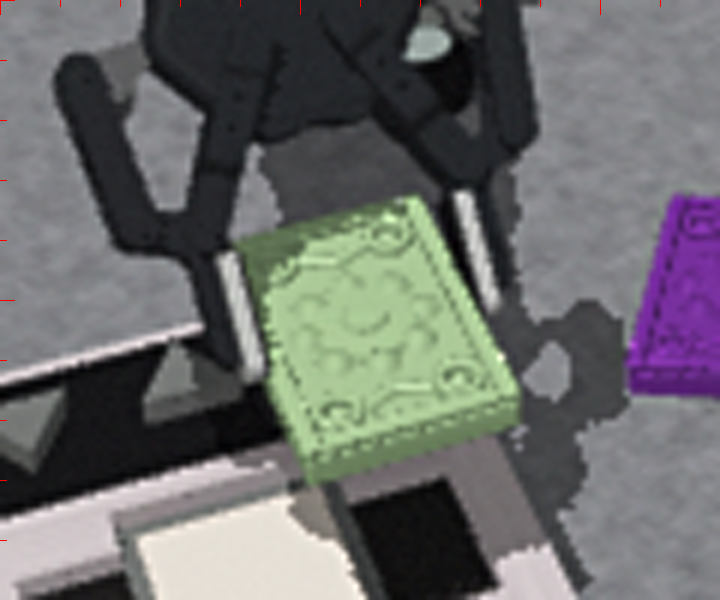

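View pics/top8c.png

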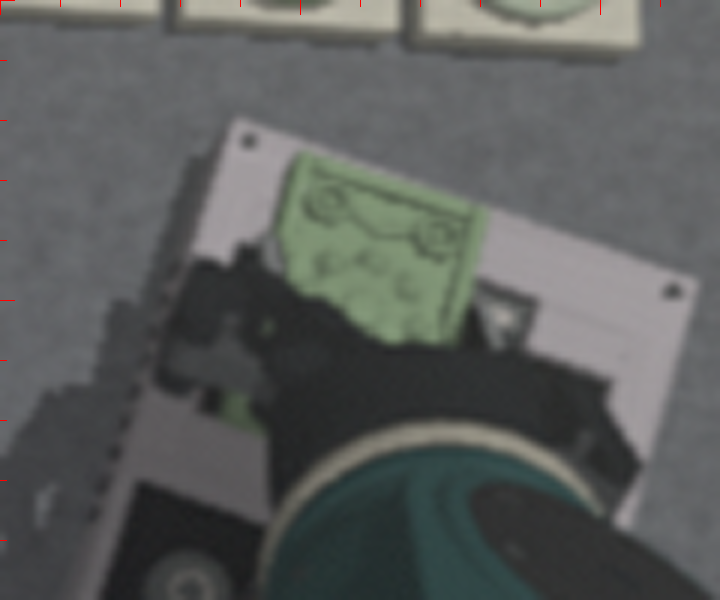

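Emit:
play_rows(commands=[[0.17,-0.77,0.03,0.13,-0.33,-0.05,1],[0.18,-0.77,0.04,0.13,-0.33,-0.05,1],[0.18,-0.77,0.04,0.13,-0.33,-0.05,1],[0,0,0,0,0,0,1],[0,0,0,0,0,0,1]])

```text
time_s: 8.57
position: [603.9, -234.5, 111.7]
orientation: [[0.675, 0.295, 0.676], [-0.209, 0.955, -0.209], [-0.707, 0.0, 0.707]]
wrist_force: [-0.2, 0.9, -2.1]
gripper_width: 62.2
```

```bash
python3 look.py 9 scene,top
python3 - <<'E'
from h import *
O,p=place(25);plan(O,p)
E
```

```text
8.5667 [-33.1  15.8 -50.2 -19.8  11.2 -11.4] [ 603.9 -234.5  111.7] [-0.2  0.9 -2.1] 62.15472894868646
scene origin [130 260]
top origin [446 180]
n 3 D [ -0.7  -0.5 -45.7] w deg [ 0.1  0.  -0.1] dist 45.7
[0.53,-0.01,-0.55,0.00,0.00,-0.00]
[0.53,-0.01,-0.55,0.00,0.00,-0.00]
[0.53,-0.01,-0.55,0.00,0.00,-0.00]
```

View pics/scene9c.png

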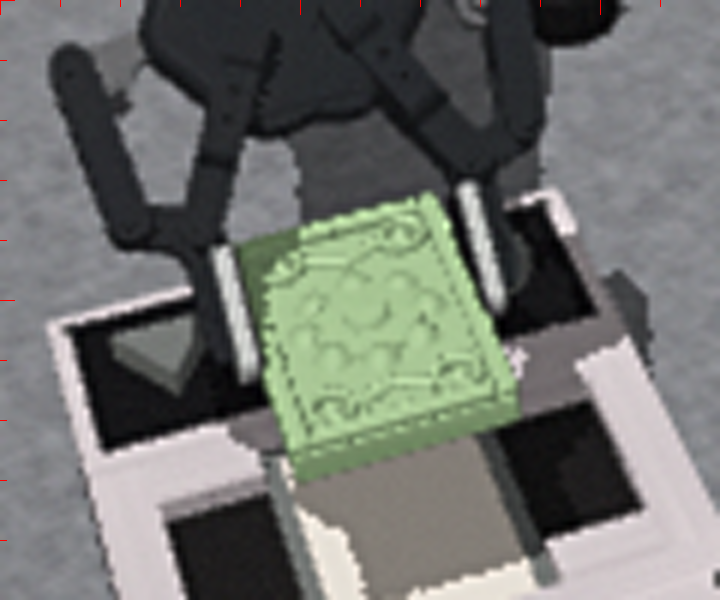

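View pics/top9c.png

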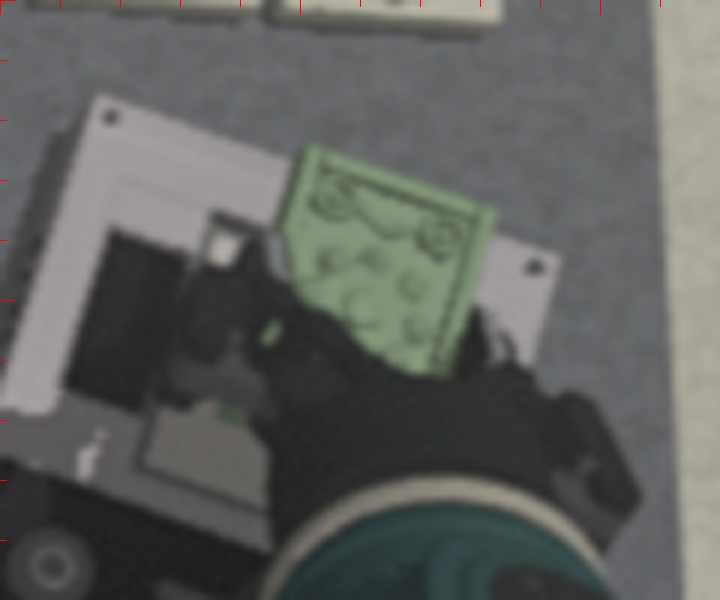

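Emit:
play_rows(commands=[[0.4,-0.01,-0.41,0,0,0,1],[0.53,-0.01,-0.55,0,0,0,1],[0.4,-0.01,-0.41,0,0,0,1],[0.2,0,-0.2,0,0,0,1],[0,0,0,0,0,0,1]])

```text
time_s: 9.08
position: [603.0, -234.3, 67.0]
orientation: [[0.675, 0.295, 0.676], [-0.208, 0.956, -0.209], [-0.708, 0.0, 0.707]]
wrist_force: [-0.4, 0.1, -2.6]
gripper_width: 62.3
```

```bash
python3 look.py 10 scene,top
python3 - <<'E'
from h import *
O,p=place(20);plan(O,p)
E
```

```text
9.0833 [-33.2  21.2 -53.9 -28.9  11.3 -11.5] [ 603.  -234.3   67. ] [-0.4  0.1 -2.6] 62.26962172912552
scene origin [133 279]
top origin [437 186]
n 1 D [-0.   0.4 -7. ] w deg [ 0.   0.1 -0. ] dist 7.0
[0.24,0.02,-0.25,0.01,0.02,-0.01]
```

View pics/scene10c.png

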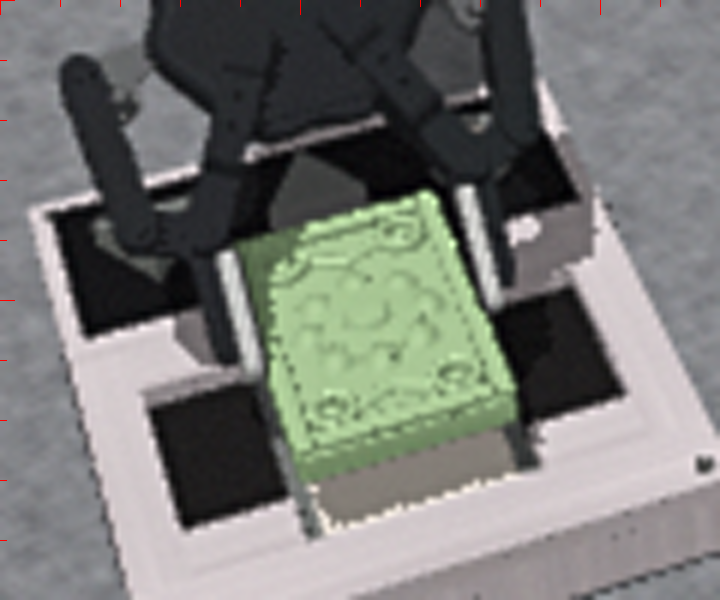

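View pics/top10c.png

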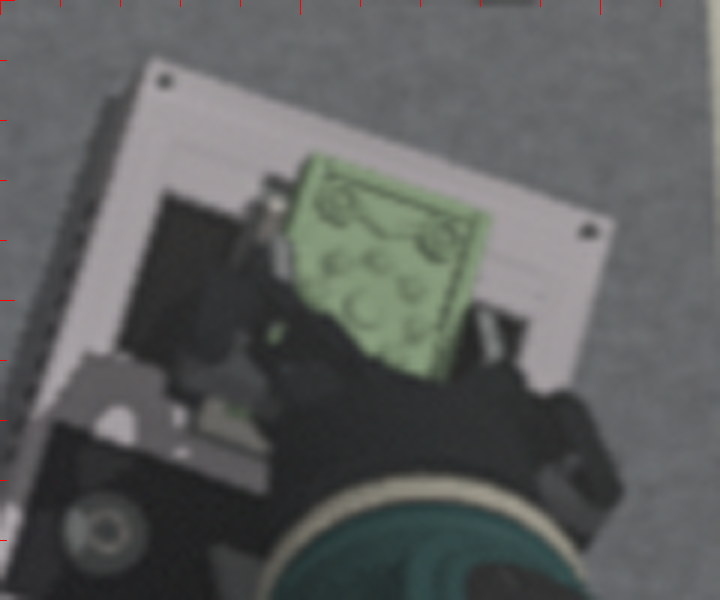

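Run:
```python
from h import *
crop(cv2.imread("pics/scene10.png"),165,305,65,60,11,"pics/s10z.png")
crop(cv2.imread("pics/top10.png"),478,205,50,50,11,"pics/t10z.png")
```

```text
(no output)
```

View pics/s10z.png

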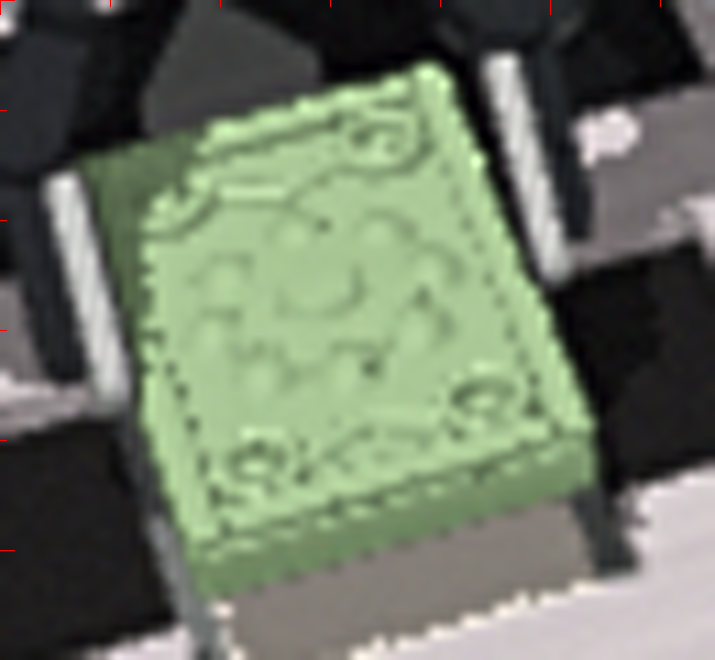

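View pics/t10z.png

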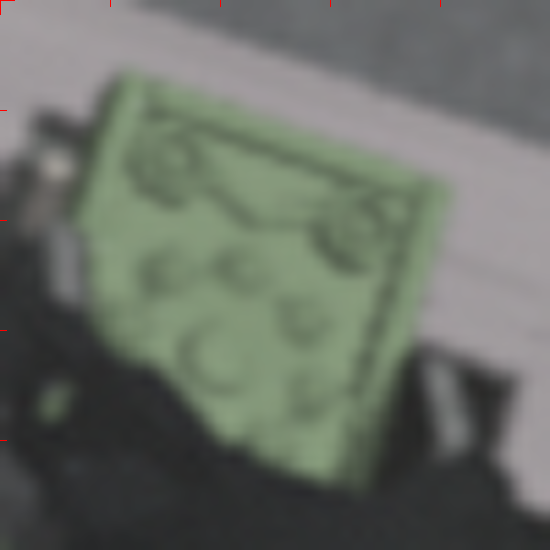

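```bash
cat > rel.py <<'E'
from h import *
def pts(o,s,L): return np.array([(o[0]+(x+.5)/s-.5,o[1]+(y+.5)/s-.5) for x,y in L])
deck=np.array([(105,85,32),(105,-85,32),(-105,-85,32),(-105,85,32)],float)
T0=(420,190);S0=(130,280)
Td=pts(T0,4,[(168,24),(477,132),(372,503),(57,382)]);Sd=pts(S0,5,[(628,392),(135,547),(42,170),(465,57)])
# scene floor/deck recess: corners of recess rim at deck (-x,-y),(-x,+y) and cutout
PS=pts((165,305),11,[(75,165),(440,68),(592,425),(190,548),(200,598),(592,482)])
LS=np.array([(-48,-32,15),(-48,32,15),(48,32,15),(48,-32,15),(48,-32,0),(48,32,0)],float)
PT=pts((478,205),11,[(122,72),(450,185)]);LT=np.array([(48,32,15),(48,-32,15)],float)
cut=pts(T0,4,[(180,112),(147,215),(420,200),(390,303)])
def f(p,full=False):
    x,y,a,rx,px,py,pz,pyaw,pp,su,sv,tu,tv=p
    A=Rz(a);W=lambda L:L@A.T+[x,y,0]
    so=[su,sv];to=[tu,tv]
    B=Rz(pyaw)@R.from_euler('y',pp).as_matrix()
    V=lambda L:W(L@B.T+[rx+px,py,24+pz])
    Q=np.array([(rx+32,67,24),(rx-32,67,24),(rx+32,-67,24),(rx-32,-67,24)],float)
    r=[proj("top",W(deck))+to-Td,proj("scene",W(deck))+so-Sd,proj("top",W(Q))+to-cut,proj("scene",V(LS))+so-PS,proj("top",V(LT))+to-PT]
    if full: return [q.round(1).tolist() for q in r]
    return np.concatenate([np.concatenate(r).ravel(),np.array([su,sv,tu,tv])/1.5,[rx-28.6 if 0 else 0,pp/.03]])
s=least_squares(f,[576,-226,-.3,28,0,0,25,0,0,0,0,0,0],loss='soft_l1',x_scale=[1,1,.01,1,1,1,1,.01,.01,.3,.3,.3,.3])
v=s.x;print("lb",v[:2].round(1),np.degrees(v[2]).round(2),"rx",v[3].round(1),"plaque rel recess",v[4:7].round(1),"yaw,pitch",np.degrees(v[7:9]).round(1),"off",v[9:].round(2),s.cost)
[print(q) for q in f(v,True)]
A=Rz(v[2]);print("recess world",(A@[v[3],0,0])[:2]+v[:2],"plaque world",(A@[v[3]+v[4],v[5],0])[:2]+v[:2])
E
python3 rel.py
```

```text
lb [ 575.9 -225.6] -17.12 rx 30.5 plaque rel recess [-2.7 -0.9 25.2] yaw,pitch [-0.1 -0.3] off [0.33 0.51 0.24 0.51] 7.405243224189171
[[1.1, -0.7], [0.9, -0.2], [0.7, 0.4], [-1.1, 0.3]]
[[-0.2, -0.0], [-0.0, 0.0], [-0.7, -0.2], [-0.1, -0.1]]
[[-0.8, -1.1], [-1.4, 0.2], [-0.0, -1.2], [-0.6, 0.8]]
[[-0.9, 0.1], [0.5, -0.5], [0.3, -0.5], [-0.2, -0.7], [0.1, 1.2], [1.2, 0.7]]
[[0.1, 0.0], [0.5, 0.6]]
recess world [ 605.04762452 -234.5725955 ] plaque world [ 602.21592025 -234.6886402 ]
```

Run:
```python
from h import *
A=Rz(np.radians(-17.12));
for nm,z,L,n,o,s,off in(("scene",32,[(215,262),(395,213),(280,445),(465,385)],"scene",(130,280),5,(.33,.51)),("top",32,[(246,101),(371,147),(195,271),(320,317)],"top",(420,190),4,(.24,.51))):
    for x,y in L:
        P=unproj(n,o[0]+(x+.5)/s-.5-off[0],o[1]+(y+.5)/s-.5-off[1],z);print(nm,(A.T@(P-[575.9,-225.6,0]))[:2].round(1))
```

```text
scene [-23.  -33.3]
scene [-22.   34.7]
scene [ 79.4 -31.5]
scene [77.9 34.1]
top [76.1 35.4]
top [ 75.5 -33.2]
top [-22.3  34.1]
top [-22.3 -33.1]
```

Emit:
play_rows(commands=[[0.27,0.03,-0.24,0,0,0,1],[0.27,0.03,-0.24,0,0,0,1],[0,0,0,0,0,0,1],[0,0,0,0,0,0,1],[0,0,0,0,0,0,1]])

```text
time_s: 9.6
position: [604.6, -234.5, 54.6]
orientation: [[0.677, 0.295, 0.674], [-0.21, 0.955, -0.208], [-0.705, -0.0, 0.709]]
wrist_force: [0.3, -0.9, -2.6]
gripper_width: 62.2
```

```bash
python3 look.py 11 scene,top;python3 - <<'E'
from h import *
crop(cv2.imread("pics/scene11.png"),155,305,72,65,11,"pics/s11z.png")
crop(cv2.imread("pics/top11.png"),470,205,60,55,11,"pics/t11z.png")
E
```

```text
9.6 [-33.   23.  -54.8 -31.8  11.2 -11.3] [ 604.6 -234.5   54.6] [ 0.3 -0.9 -2.6] 62.19470645344151
scene origin [135 285]
top origin [435 187]
```

View pics/s11z.png

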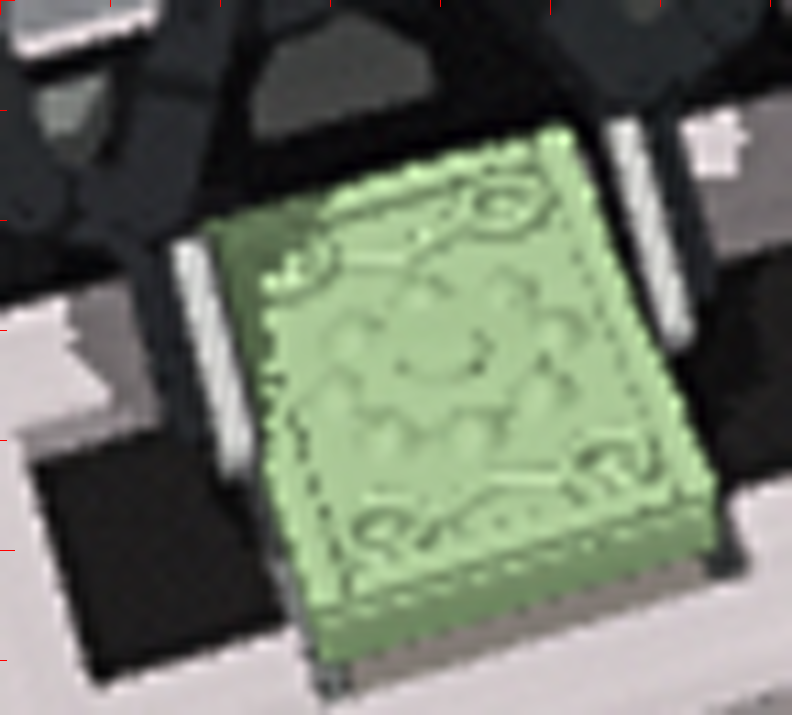

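View pics/t11z.png

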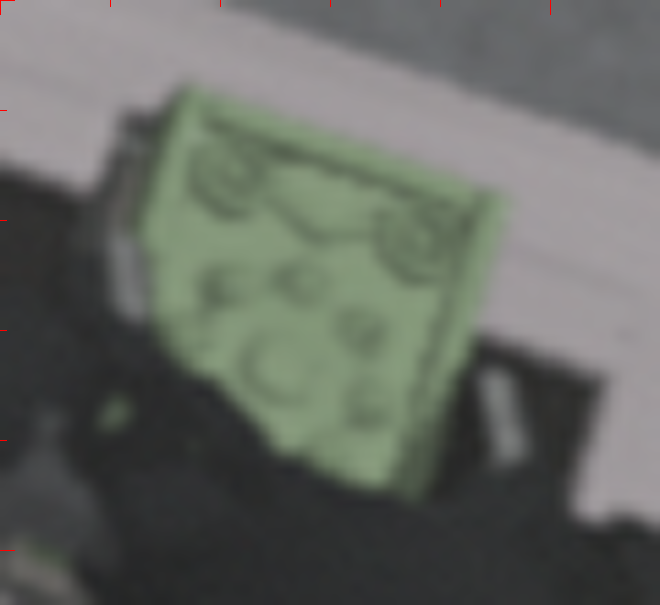

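Emit:
play_rows(commands=[[0.1,0.06,-0.1,0,0,0,1],[0.1,0,-0.1,0,0,0,1],[0.1,0,-0.1,0,0,0,1],[0,0,0,0,0,0,1],[0,0,0,0,0,0,1]])

```text
time_s: 10.12
position: [604.5, -233.1, 44.7]
orientation: [[0.676, 0.296, 0.675], [-0.209, 0.955, -0.209], [-0.707, 0.0, 0.708]]
wrist_force: [0.2, -0.7, -2.7]
gripper_width: 62.4
```

```bash
python3 look.py 12 scene;python3 - <<'E'
from h import *
crop(cv2.imread("pics/scene12.png"),155,305,72,65,11,"pics/s12z.png")
E
```

```text
10.1167 [-32.9  24.3 -55.5 -33.7  11.1 -11.2] [ 604.5 -233.1   44.7] [ 0.2 -0.7 -2.7] 62.37273699882585
scene origin [136 288]
```

View pics/s12z.png

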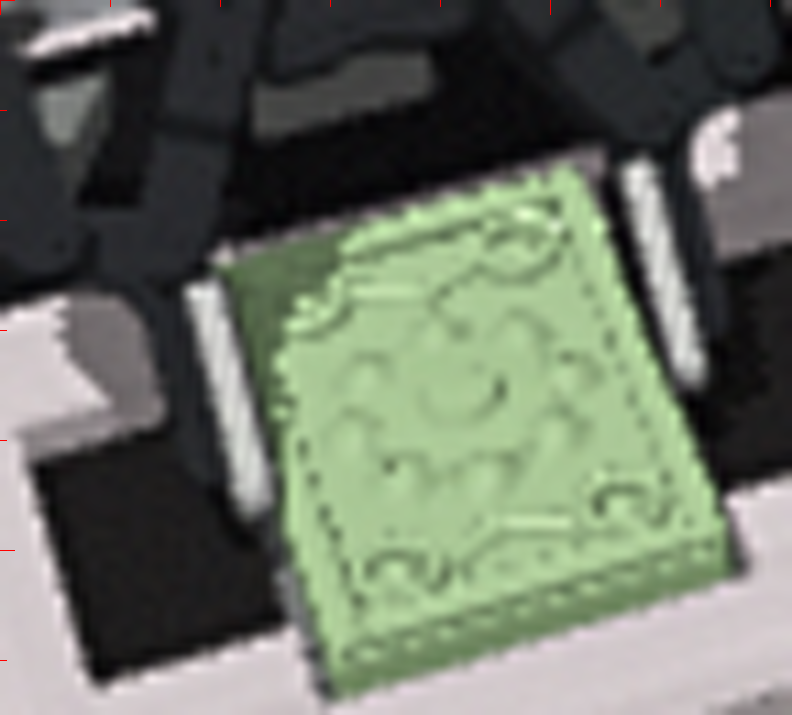

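Emit:
play_rows(commands=[[0.04,0,-0.04,0,0,0,1],[0.03,0,-0.03,0,0,0,1],[0,0,0,0,0,0,1],[0,0,0,0,0,0,1],[0,0,0,0,0,0,1]])

```text
time_s: 10.58
position: [604.7, -233.2, 43.2]
orientation: [[0.676, 0.296, 0.675], [-0.209, 0.955, -0.209], [-0.706, -0.0, 0.708]]
wrist_force: [-0.2, -0.3, -1.6]
gripper_width: 62.1
```

Emit:
play_rows(commands=[[0.04,0,-0.04,0,0,0,1],[0.03,0,-0.03,0,0,0,1],[0,0,0,0,0,0,1],[0,0,0,0,0,0,1],[0,0,0,0,0,0,1]])

```text
time_s: 11.0
position: [604.6, -233.2, 41.2]
orientation: [[0.676, 0.296, 0.675], [-0.209, 0.955, -0.209], [-0.706, -0.0, 0.708]]
wrist_force: [0.0, -1.0, -1.7]
gripper_width: 62.3
```

Emit:
play_rows(commands=[[0.03,0,-0.03,0,0,0,1],[0.02,0,-0.02,0,0,0,1],[0,0,0,0,0,0,1],[0,0,0,0,0,0,1],[0,0,0,0,0,0,1]])

```text
time_s: 11.42
position: [604.8, -233.3, 40.2]
orientation: [[0.677, 0.295, 0.674], [-0.209, 0.955, -0.208], [-0.706, -0.0, 0.709]]
wrist_force: [-3.9, 0.4, 5.0]
gripper_width: 62.6
```

```bash
python3 look.py 13 scene;python3 - <<'E'
from h import *
crop(cv2.imread("pics/scene13.png"),155,305,72,65,11,"pics/s13z.png")
E
```

```text
11.4167 [-32.9  25.  -55.8 -34.8  11.1 -11.2] [ 604.8 -233.3   40.2] [-3.9  0.4  5. ] 62.570145632101394
scene origin [136 290]
```

View pics/s13z.png

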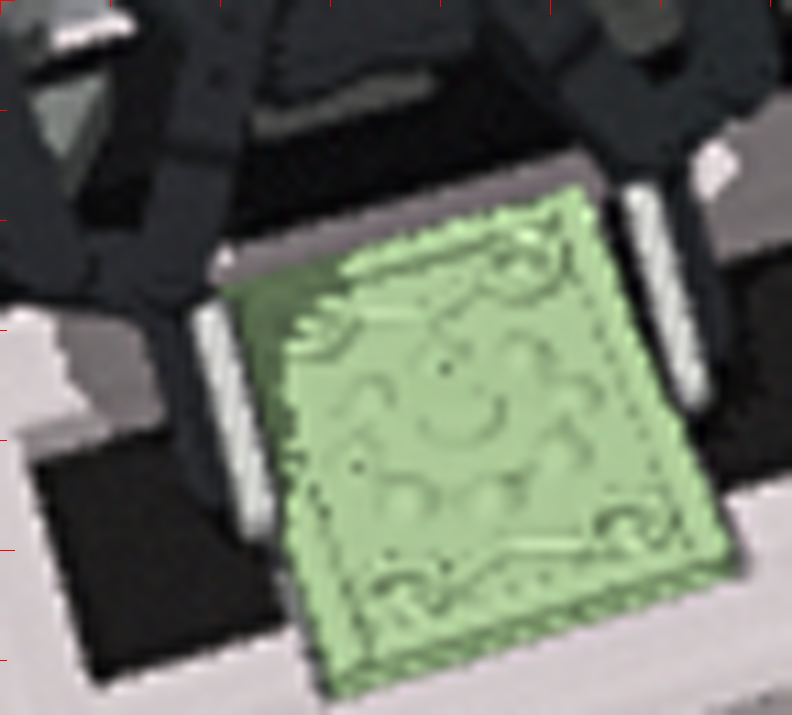

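Emit:
play_rows(commands=[[0,0,0,0,0,0,0.22],[0,0,0,0,0,0,0.18],[0,0,0,0,0,0,0.14],[0,0,0,0,0,0,0.1],[0,0,0,0,0,0,0.1]])

```text
time_s: 11.88
position: [604.7, -233.2, 39.7]
orientation: [[0.676, 0.296, 0.675], [-0.209, 0.955, -0.209], [-0.706, -0.0, 0.708]]
wrist_force: [-0.5, -0.7, -0.9]
gripper_width: 77.1
```

```bash
python3 look.py 14 scene,top;python3 - <<'E'
from h import *
crop(cv2.imread("pics/scene14.png"),155,305,72,65,11,"pics/s14z.png")
E
```

```text
11.8833 [-32.9  25.  -55.8 -34.8  11.1 -11.2] [ 604.7 -233.2   39.7] [-0.5 -0.7 -0.9] 77.09852086756878
scene origin [136 290]
top origin [431 188]
```

View pics/s14z.png

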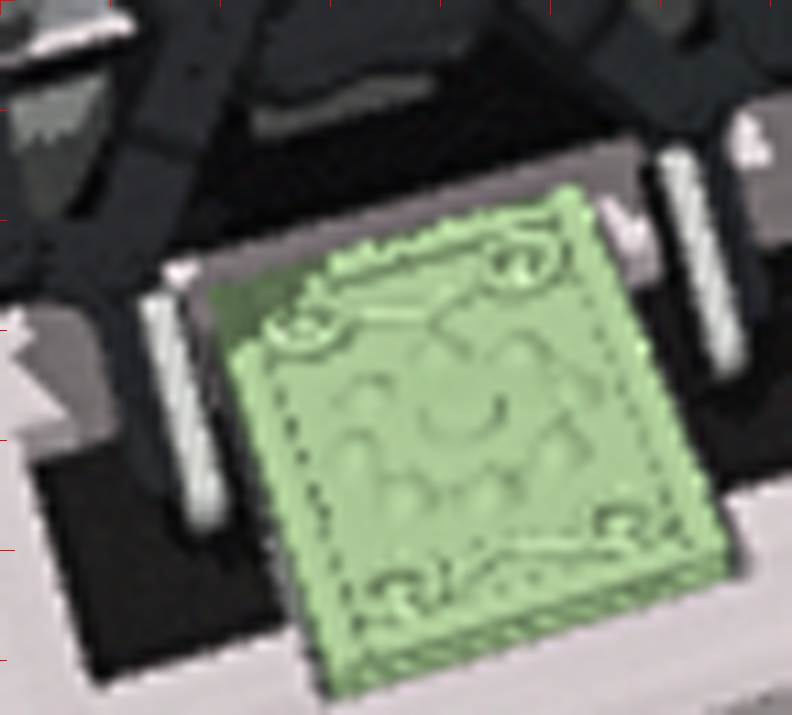

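Emit:
play_rows(commands=[[-0.4,0,0,0,0,0,0.1],[-0.8,0,0,0,0,0,0.1],[-0.9,0,0,0,0,0,0.1],[-0.9,0,0,0,0,0,0.1],[-0.9,0,0,0,0,0,0.1]])

```text
time_s: 12.4
position: [550.8, -216.4, 95.5]
orientation: [[0.676, 0.295, 0.675], [-0.209, 0.955, -0.209], [-0.706, 0.0, 0.708]]
wrist_force: [-0.1, -0.5, 0.4]
gripper_width: 76.6
```

```bash
cat >> h.py <<'E'
def key(ky,z,yaw=-17.12,lb=(575.9,-225.6),kx=-69.2):
    a=np.radians(yaw);A=Rz(a);p=A@[kx,ky,0]+[lb[0],lb[1],z]
    x=np.array([0,0,-1.]);O=np.c_[x,A[:,1],np.cross(x,A[:,1])];return O,p
E
python3 look.py 15 scene,top;python3 - <<'E'
from h import *
crop(cv2.imread("pics/scene15.png"),155,305,72,65,11,"pics/s15z.png")
O,p=key(52,100);print(p);plan(O,p)
E
```

```text
12.4 [-35.1  13.9 -58.8 -26.3  12.6 -12.9] [ 550.8 -216.4   95.5] [-0.1 -0.5  0.4] 76.62289723340083
scene origin [125 248]
top origin [434 208]
[ 525.07367504 -155.53342672  100.        ]
n 11 D [-25.7  60.9   3.3] w deg [-0.1 45.2  0.1] dist 66.1
[-0.14,0.23,-0.13,-0.00,0.90,0.00]
[-0.13,0.23,-0.14,-0.00,0.90,0.00]
[-0.12,0.23,-0.15,-0.00,0.90,0.00]
[-0.11,0.23,-0.16,-0.00,0.90,0.00]
[-0.10,0.23,-0.17,-0.00,0.90,0.00]
[-0.09,0.23,-0.17,-0.00,0.90,0.00]
[-0.08,0.23,-0.18,-0.00,0.90,0.00]
[-0.06,0.23,-0.18,-0.00,0.90,0.00]
[-0.05,0.23,-0.19,-0.00,0.90,0.00]
[-0.04,0.23,-0.19,-0.00,0.90,0.00]
[-0.02,0.23,-0.19,-0.00,0.90,0.00]
```

View pics/s15z.png

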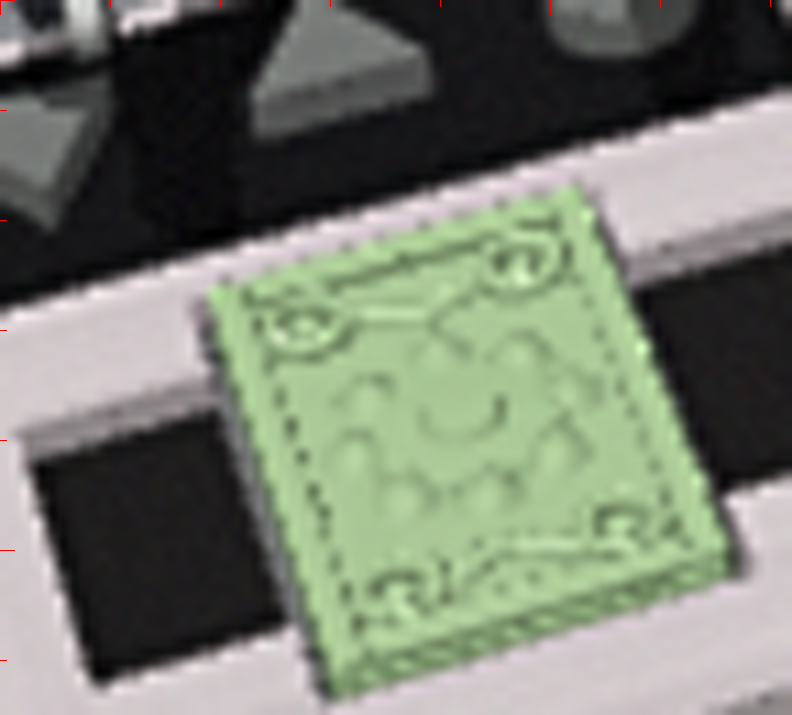

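View pics/scene15.png

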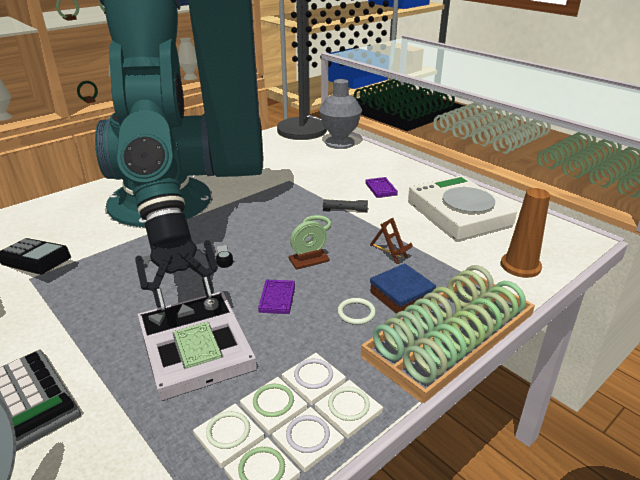

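Emit:
play_rows(commands=[[-0.5,0.2,0.3,0,0.5,0,0.3],[-0.3,0.23,0,0,0.9,0,0.6],[-0.2,0.23,-0.15,0,0.9,0,1],[-0.11,0.23,-0.16,0,0.9,0,1],[-0.1,0.23,-0.17,0,0.9,0,1]])

```text
time_s: 12.92
position: [539.9, -189.7, 112.2]
orientation: [[0.423, 0.296, 0.857], [-0.131, 0.955, -0.265], [-0.897, -0.001, 0.443]]
wrist_force: [-0.8, 0.2, -1.5]
gripper_width: 15.8
```

Emit:
play_rows(commands=[[-0.09,0.23,-0.17,0,0.9,0,1],[-0.08,0.23,-0.18,0,0.9,0,1],[-0.06,0.23,-0.18,0,0.9,0,1],[-0.05,0.23,-0.19,0,0.9,0,1],[0,0,0,0,0,0,1]])

```text
time_s: 13.33
position: [532.1, -167.9, 111.7]
orientation: [[0.162, 0.295, 0.942], [-0.05, 0.956, -0.291], [-0.986, -0.0, 0.17]]
wrist_force: [0.2, 0.7, -0.5]
gripper_width: 0.1
```

```bash
python3 look.py 16 scene,top;python3 - <<'E'
from h import *
O,p=key(52,85);print(p);plan(O,p,n=5)
print(proj("scene",key(52,42)[1]),proj("top",key(52,42)[1]))
E
```

```text
13.3333 [-26.7  16.9 -23.7  39.7   1.6  -9.4] [ 532.1 -167.9  111.7] [ 0.2  0.7 -0.5] 0.14588708537945788
scene origin [142 226]
top origin [412 214]
[ 525.07367504 -155.53342672   85.        ]
n 5 D [ -6.2  12.4 -26.2] w deg [-0. 10.  0.] dist 29.6
[0.24,0.10,-0.14,-0.00,0.44,0.00]
[0.25,0.10,-0.13,-0.00,0.44,0.00]
[0.25,0.10,-0.12,-0.00,0.44,0.00]
[0.26,0.10,-0.11,-0.00,0.44,0.00]
[0.26,0.10,-0.10,-0.00,0.44,0.00]
[[210.300376   300.91364187]] [[454.62718393 273.75552609]]
```

View pics/scene16c.png

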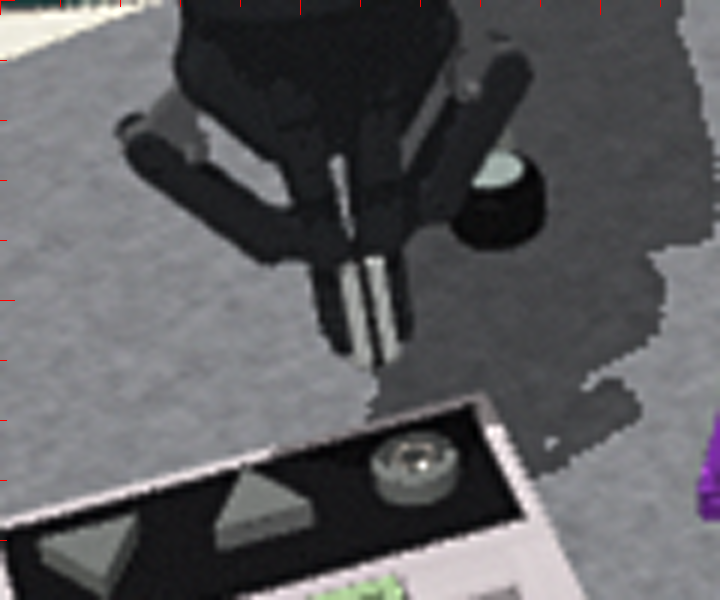

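Emit:
play_rows(commands=[[0.24,0.1,-0.14,0,0.44,0,1],[0.25,0.1,-0.13,0,0.44,0,1],[0.25,0.1,-0.12,0,0.44,0,1],[0.26,0.1,-0.11,0,0.44,0,1],[0.26,0.1,-0.1,0,0.44,0,1]])

```text
time_s: 13.85
position: [524.1, -155.5, 84.9]
orientation: [[-0.002, 0.296, 0.955], [0.001, 0.955, -0.296], [-1.0, 0.0, -0.002]]
wrist_force: [-0.1, -0.1, -0.2]
gripper_width: -0.1
```

```bash
python3 look.py 17 scene,top;python3 - <<'E'
from h import *
O,p=key(52,66);print(p);plan(O,p,n=2)
E
```

```text
13.85 [-25.1  23.1 -17.5  49.6  -0.   -7.8] [ 524.1 -155.5   84.9] [-0.1 -0.1 -0.2] -0.0901681333327278
scene origin [147 233]
top origin [401 220]
[ 525.07367504 -155.53342672   66.        ]
n 2 D [  0.8  -0.1 -18.3] w deg [-0.1 -0.2 -0. ] dist 18.3
[0.46,0.00,0.02,-0.01,-0.02,-0.00]
[0.46,0.00,0.02,-0.01,-0.02,-0.00]
```

View pics/scene17c.png

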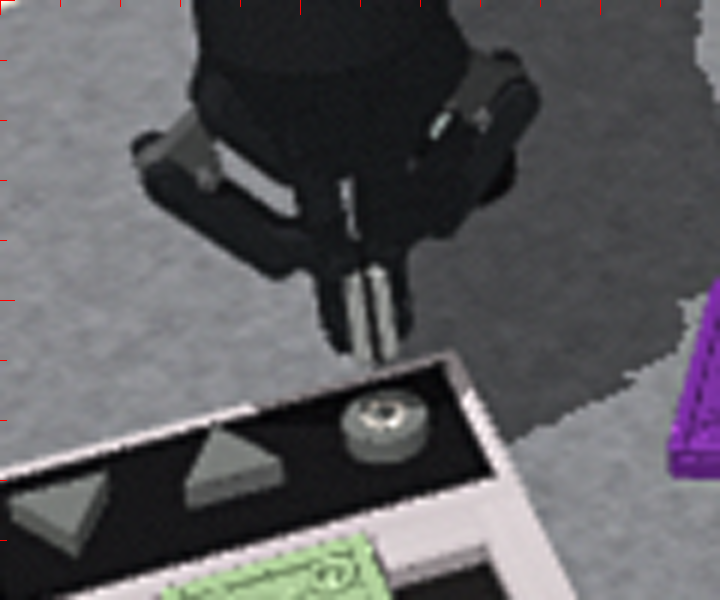

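Emit:
play_rows(commands=[[0.5,0,0.02,0,0,0,1],[0.5,0,0.02,0,0,0,1],[0.1,0,0,0,0,0,1],[0,0,0,0,0,0,1],[0,0,0,0,0,0,1]])

```text
time_s: 14.37
position: [525.0, -155.6, 63.5]
orientation: [[-0.003, 0.296, 0.955], [0.001, 0.955, -0.296], [-1.0, -0.0, -0.003]]
wrist_force: [-0.1, -0.5, -0.3]
gripper_width: 0.2
```

Emit:
play_rows(commands=[[0.1,0,0,0,0,0,1],[0.1,0,0,0,0,0,1],[0.08,0,0,0,0,0,1],[0,0,0,0,0,0,1],[0,0,0,0,0,0,1]])

```text
time_s: 14.78
position: [525.4, -155.8, 58.0]
orientation: [[-0.002, 0.296, 0.955], [0.001, 0.955, -0.296], [-1.0, -0.0, -0.002]]
wrist_force: [-0.2, -0.2, 2.5]
gripper_width: 0.2
```

Emit:
play_rows(commands=[[0.06,0,0,0,0,0,1],[0.05,0,0,0,0,0,1],[0.05,0,0,0,0,0,1],[0,0,0,0,0,0,1],[0,0,0,0,0,0,1]])

```text
time_s: 15.2
position: [525.4, -155.7, 54.8]
orientation: [[-0.002, 0.296, 0.955], [0.001, 0.955, -0.296], [-1.0, -0.0, -0.002]]
wrist_force: [1.2, -0.6, 3.6]
gripper_width: -0.2
```

Emit:
play_rows(commands=[[0.04,0,0,0,0,0,1],[0.03,0,0,0,0,0,1],[0,0,0,0,0,0,1],[0,0,0,0,0,0,1],[0,0,0,0,0,0,1]])

```text
time_s: 15.62
position: [525.5, -155.7, 53.9]
orientation: [[-0.002, 0.296, 0.955], [0.0, 0.955, -0.296], [-1.0, -0.0, -0.002]]
wrist_force: [-1.5, 0.2, 12.9]
gripper_width: 0.1
```

```bash
python3 look.py 18 scene,top
```

```text
15.6167 [-25.   24.9 -20.   45.2  -0.   -7.8] [ 525.5 -155.7   53.9] [-1.5  0.2 12.9] 0.11401210467264022
scene origin [149 246]
top origin [396 222]
```

View pics/scene18c.png

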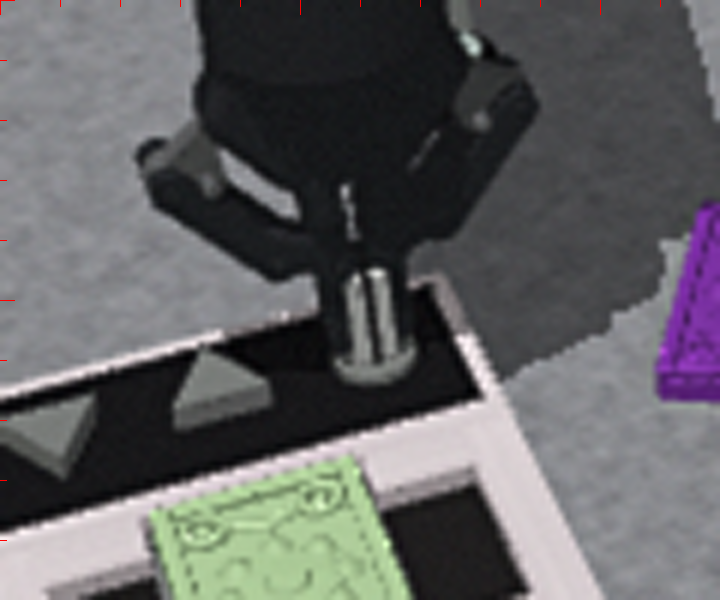

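The power key has bottomed at 12.9 N and stands visibly flush at crop (375,365), with the other keys up. I lift off and move to the brighter key, at the left of the view.

Emit:
play_rows(commands=[[-0.4,0,0,0,0,0,1],[-0.7,0,0,0,0,0,1],[-0.7,0,0,0,0,0,1],[0,-0.4,0,0,0,0,1],[0,-0.8,0,0,0,0,1]])

```text
time_s: 16.13
position: [518.4, -178.1, 89.6]
orientation: [[-0.002, 0.294, 0.956], [0.001, 0.956, -0.294], [-1.0, 0.0, -0.002]]
wrist_force: [0.4, -1.0, -1.4]
gripper_width: -0.2
```

Emit:
play_rows(commands=[[0,-0.9,0,0,0,0,1],[0,-0.9,0,0,0,0,1],[0,-0.9,0,0,0,0,1],[0,-0.8,0,0,0,0,1],[0,-0.4,0,0,0,0,1]])

```text
time_s: 16.55
position: [494.3, -254.7, 88.7]
orientation: [[-0.004, 0.297, 0.955], [0.001, 0.955, -0.297], [-1.0, -0.0, -0.004]]
wrist_force: [-0.0, 0.5, -0.8]
gripper_width: -0.3
```

Emit:
play_rows(commands=[[0,-0.1,0,0,0,0,1],[0,0,0,0,0,0,1],[0,0,0,0,0,0,1],[0,0,0,0,0,0,1],[0,0,0,0,0,0,1]])

```text
time_s: 16.97
position: [494.8, -254.3, 89.3]
orientation: [[-0.003, 0.295, 0.956], [0.001, 0.956, -0.295], [-1.0, 0.0, -0.003]]
wrist_force: [-0.3, 0.0, -0.7]
gripper_width: -0.1
```

```bash
python3 look.py 19 scene,top;python3 - <<'E'
from h import *
O,p=key(-52,66);print(p);plan(O,p,n=2)
print(proj("scene",key(-52,42)[1]))
E
```

```text
16.9667 [-35.6  23.7 -15.7  50.8  -0.  -18.4] [ 494.8 -254.3   89.3] [-0.3  0.  -0.7] -0.0660768029422134
scene origin [ 92 245]
top origin [453 238]
[ 494.45878507 -254.9252197    66.        ]
n 2 D [ -0.3  -0.4 -23.3] w deg [-0.  -0.2 -0. ] dist 23.4
[0.58,-0.01,-0.00,-0.00,-0.02,-0.00]
[0.58,-0.01,-0.00,-0.00,-0.02,-0.00]
[[156.69348754 315.31400184]]
```

View pics/scene19c.png

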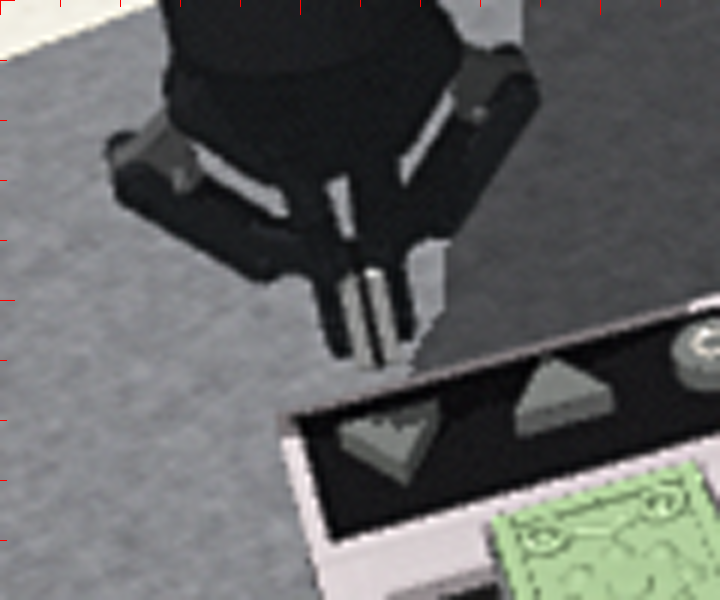

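Emit:
play_rows(commands=[[0.6,0,0.02,0,0,0,1],[0.6,0,0.02,0,0,0,1],[0.1,0,0,0,0,0,1],[0.1,0,0,0,0,0,1],[0,0,0,0,0,0,1]])

```text
time_s: 17.48
position: [495.3, -255.1, 61.4]
orientation: [[-0.003, 0.295, 0.955], [0.001, 0.955, -0.295], [-1.0, 0.0, -0.003]]
wrist_force: [-0.5, 0.5, -0.4]
gripper_width: -0.0
```

Emit:
play_rows(commands=[[0.08,0,0,0,0,0,1],[0.08,0,0,0,0,0,1],[0.08,0,0,0,0,0,1],[0,0,0,0,0,0,1],[0,0,0,0,0,0,1]])

```text
time_s: 17.9
position: [495.6, -255.4, 56.8]
orientation: [[-0.002, 0.296, 0.955], [0.0, 0.955, -0.296], [-1.0, -0.0, -0.002]]
wrist_force: [2.2, -1.0, 3.0]
gripper_width: 0.0
```

Emit:
play_rows(commands=[[0.06,0,0,0,0,0,1],[0.06,0,0,0,0,0,1],[0.04,0,0,0,0,0,1],[0,0,0,0,0,0,1],[0,0,0,0,0,0,1]])

```text
time_s: 18.32
position: [495.6, -255.4, 53.9]
orientation: [[-0.002, 0.296, 0.955], [0.0, 0.955, -0.296], [-1.0, -0.0, -0.002]]
wrist_force: [0.2, 0.5, 11.4]
gripper_width: 0.0
```

```bash
python3 look.py 20 scene
```

```text
18.3167 [-35.6  25.7 -18.6  45.8  -0.1 -18.4] [ 495.6 -255.4   53.9] [ 0.2  0.5 11.4] 0.03728107651459795
scene origin [ 95 260]
```

View pics/scene20c.png

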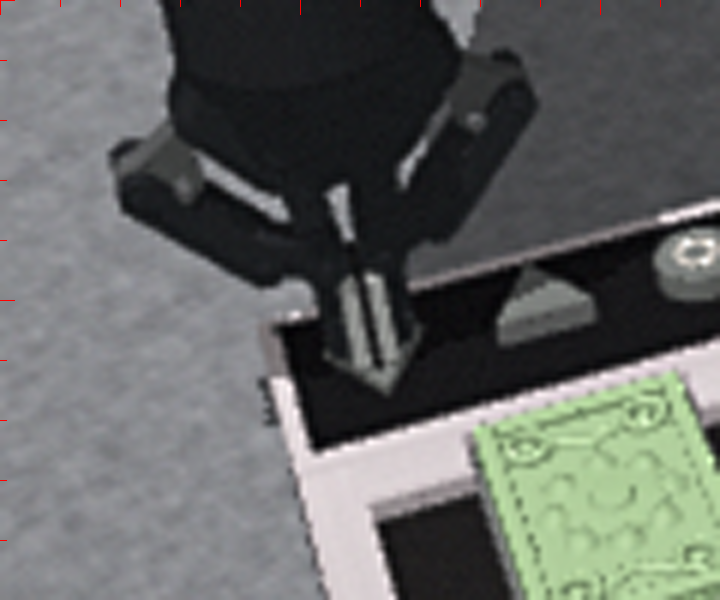

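The brighter key has bottomed at 11.4 N, with the other two up. I retreat upward.

Emit:
play_rows(commands=[[-0.4,0,0,0,0,0,1],[-0.8,0,0,0,0,0,1],[-0.9,0,0,0,0,0,1],[-0.9,0,0,0,0,0,1],[-0.9,0,0,0,0,0,1]])

```text
time_s: 18.78
position: [495.0, -255.0, 132.1]
orientation: [[-0.004, 0.296, 0.955], [0.001, 0.955, -0.296], [-1.0, 0.0, -0.004]]
wrist_force: [0.3, -0.3, 0.6]
gripper_width: -0.0
```

Emit:
play_rows(commands=[[-0.7,0,-0.5,0,0,0,1],[-0.6,0,-0.9,0,0,0,1],[0,0,-0.9,0,0,0,1],[0,0,-0.4,0,0,0,1],[0,0,0,0,0,0,1]])

```text
time_s: 19.2
position: [442.6, -238.7, 157.6]
orientation: [[-0.004, 0.296, 0.955], [0.001, 0.955, -0.296], [-1.0, 0.0, -0.004]]
wrist_force: [-0.1, -0.4, 0.5]
gripper_width: -0.1
```

```bash
python3 look.py 21 scene,top;python3 - <<'E'
from h import *
crop(cv2.imread("pics/scene21.png"),130,280,140,120,5,"pics/s21z.png")
crop(cv2.imread("pics/top21.png"),420,190,130,130,4,"pics/t21z.png")
E
```

```text
19.2 [-37.6  15.7 -16.4  58.   -0.1 -20.4] [ 442.6 -238.7  157.6] [-0.1 -0.4  0.5] -0.05727297901921486
scene origin [ 81 200]
top origin [462 262]
```

View pics/s21z.png

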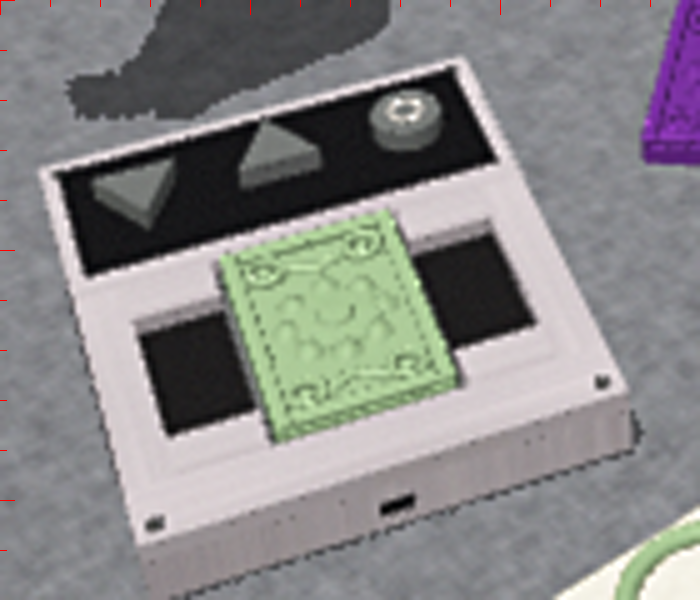

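View pics/t21z.png

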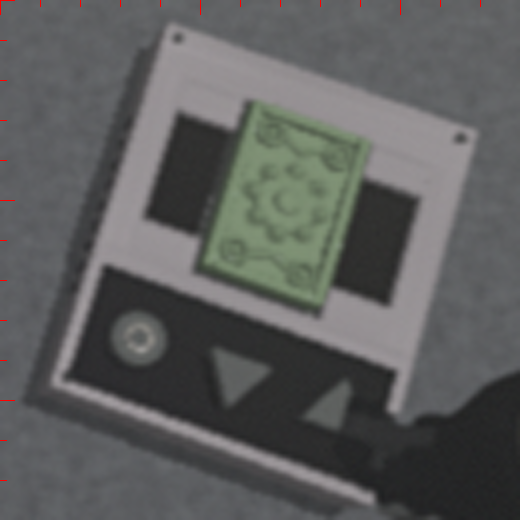

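View pics/top21.png

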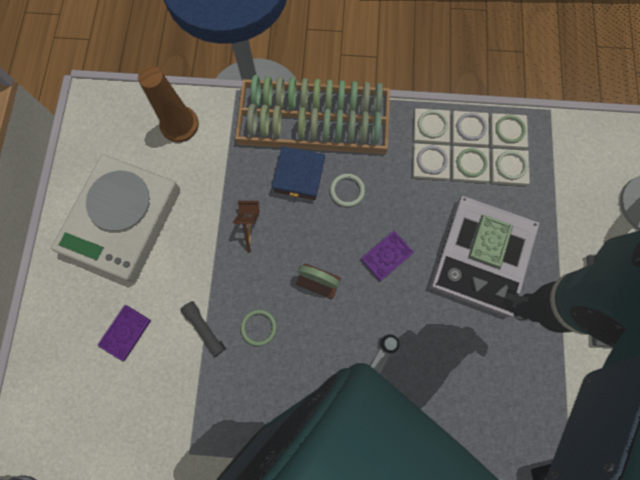

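Run:
```python
from h import *
im=cv2.resize(cv2.imread("pics/scene21.png"),None,fx=12,fy=12,interpolation=cv2.INTER_CUBIC)
A=Rz(np.radians(-17.12))
def pl(c,h,p,col):
    B=R.from_euler('y',p).as_matrix()
    for z in(0,15):
        L=np.array([(-48,-32,z),(-48,32,z),(48,32,z),(48,-32,z)],float)@B.T+[c[0],c[1],24+h]
        cv2.polylines(im,[((proj("scene",L@A.T+[575.9,-225.6,0])+[.33,.51]+.5)*12).round().astype(int)],True,col,1)
pl((29.5,1),0,0,(0,0,255))
cv2.imwrite("pics/s21o.png",im[312*12:312*12+600,165*12:165*12+780])
```

```text
(no output)
```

View pics/s21o.png

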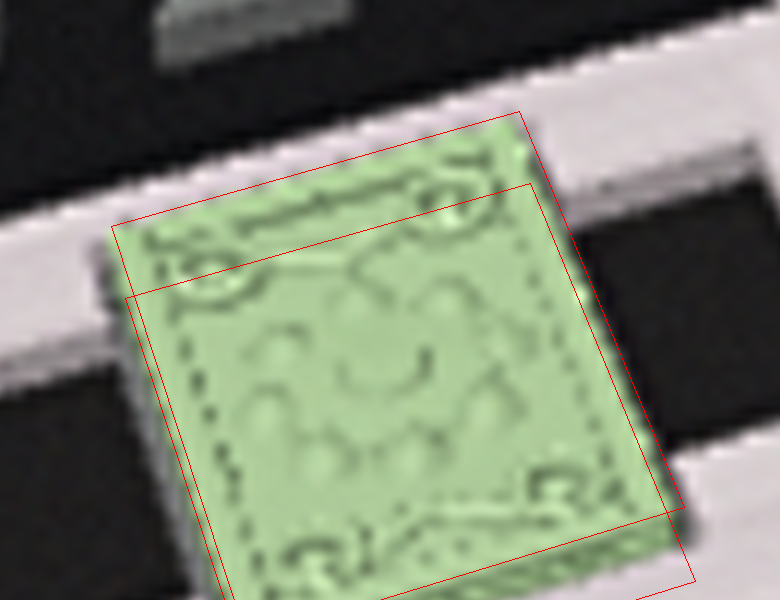

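```bash
python3 -c "
from station import arm
print(arm.hand_in()); print(arm.read_state()['time_s'])"
```

```text
the job is handed in; nothing more can be done
None
the job is handed in; nothing more can be done
```

The green carved plaque is off its easel and lies carved face up in the light-box recess. I then pressed the power key, let it come back up, and pressed the brighter key. The job was handed in at about 19.3 s of the 56 s allowed; no verdict is reported.

**How it went**
- **Plaque:** I gripped it by its long edges, carried it over, and lowered it until the wrist force showed light contact, about 5 N. Then I let go.
- **Keys:** the power key bottomed out at 12.9 N and the brighter key at 11.4 N. Pictures show the power key up again before the brighter press, and the middle key never touched.

**Last checks**
- **Seating:** the overlay of a plaque flat on the recess floor matched the scene picture to about 1 pixel, roughly 2 mm. Lying on the rim instead would have shown about 3 pixels of difference.
- **Final state:** in the last pictures all three keys look up and the arm is clear of everything. The other goods in view stand where they were; the arm hid part of the top picture.

**Disagreements**
- The two cameras disagreed by about 5 mm on the light box's position.
- My estimates of the sideways and lengthwise fit differed by a few mm before lowering. I moved the plaque to a compromise position, and it went into the recess with no contact force until the end of the lowering.

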